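# Clear the inspection slide and hold the stage at its click stop

### The job

Take the two dark wood offcuts off the board of the inspection slide and put them in the plywood bin. Then grip the stage by the wooden block on top and slide it along its rail until its ball clicks into the notch in line with the loupe, without running past it, and finish still gripping the block there so that the stage is held at the notch. Leave the loose things lying on the bench where they are.

Things in the scene. Friction and masses are not known exactly. Their poses are not given: they have to be found in the camera images.
- slide: inspection slide, fixed to the bench: a pale wooden board 150 mm (its x, from -85 to +65 mm) by 360 mm (its y, the way of travel, +-180 mm) and 20 mm high, with an aluminium rail 30 mm wide along its far side (x +20 to +50 mm, top at 32 mm) and low steel end blocks. Origin on the bench under the board; turned by up to 13 degrees.
- stage: aluminium stage on the rail, 140 mm (slide's x, -75 to +63 mm) by 60 mm (slide's y), top 46 mm above the bench; moves only along the slide's y. Starts near the slide's -y end, at least 13 cm short of the notch. Rail friction about 0.8 N. A small brass staple stands near its far edge (x +48 mm, top at 78 mm). Origin at bench level, slide's x 0, middle of the 60 mm.
- grip (a point): centre of the top face of the wooden grip block on the stage: block 24 by 24 mm (square to the slide), 34 mm high, from the stage's top (46 mm above the bench) to this point (80 mm above the bench).
- notch (a point): where grip lies when the stage's spring ball sits in the notch (same height, same line); its y is the way of travel, to the slide's +y end. Two ridges crest 5 mm before and after it; the ball meets the first about 10 mm before it, crossing a crest takes about 10 N. Within 4 mm of the notch the ball draws a freed stage to within 1 mm of the notch.
- click_stop: brass saddle on the rail with the notch between its two cross ridges, and a chrome loupe (34 mm across, top at 81 mm) on a short stand behind the board, exactly in line with the notch. Fixed. Axes as the slide; origin at bench level at the slide's x 0, its y the notch; the loupe spans x +92 to +118 mm, its foot x +87 to +123 mm.
- offcut_block: dark wood offcut, a stepped block 24 mm (its x) by 30 mm (its y), 26 mm high overall (16 mm at the step, on the 11 mm at its +y end), 22 g, lying on the board in the stage's way, on the near side of the rail; may be turned by up to 0.3 rad from the slide. Origin at the centre of its underside (20 mm above the bench at the start).
- offcut_slug: dark wood offcut, a round slug 26 mm across and 26 mm high, standing on the board in the stage's way, on the near side of the rail, 18 g. Origin at the centre of its underside (20 mm above the bench at the start).
- bin: open square plywood bin fixed to the bench, left or right of the slide and nearer the robot: 130 by 130 mm outside, 60 mm high, walls and floor 6 mm. Origin at the centre of its underside.
- sole: ivory-white resin chanter sole, a flat ring 62 mm across, 20 mm hole, 12 mm high, lying on the bench; origin at the centre of its underside. Leave alone.
- pitch_pipe: brass pitch pipe, 94 mm long, 18 mm thick, lying along its own x on the bench; origin under its middle. Leave alone.
- hone: round slate hone, 90 mm across, 20 mm high, flat on the bench on the other side from the bin; origin at the centre of its underside. Leave alone.
- staple0: one of three plain brass reed staples, a tapered tube 40 mm long, 8 mm thick, lying along its own x on the bench; origin under its middle. Leave alone.
- staple1: one of three plain brass reed staples, a tapered tube 40 mm long, 8 mm thick, lying along its own x on the bench; origin under its middle. Leave alone.
- staple2: one of three plain brass reed staples, a tapered tube 40 mm long, 8 mm thick, lying along its own x on the bench; origin under its middle. Leave alone.
Things that resemble listed ones, but are neither listed nor needed, are in the scene too. What is shaped like the offcut_block but green is not meant. What is shaped like the offcut_slug but white is not meant.

How it is judged:
By the outcome, as a careful person would: the job done as asked, in the order asked, and still so for the second after the job is handed in, while the arm keeps its last pose, push and grip.
It also fails if it takes over 66 s, if anything falls off the work surface, if the arm or the gripper's body presses on something with over 40 N, if the wrist force passes 120 N, or if a joint passes its speed limit or range.

### The arm

A 6-joint arm with a two-finger parallel gripper is mounted at the origin on the work surface. World frame = base frame: x ahead of the robot, y to its left, z up, the work surface at z = 0. Lengths are in m, angles in rad, forces in N, time in s.
With the tool pointing down it reaches from about 0.35 to 0.975 m from the base axis. Payload 4.9 kg.
Tool frame: the origin (TCP) lies midway between the tips of the shut fingers; the grasp point (between the pads) lies 19 mm behind it; z points along the fingers, y is the direction in which the jaws open and shut (so a half turn about z gives the same grasp; the last joint's range is limited). The gripper opens to 85 mm and grips with 20 to 120 N. Pads are 22 mm wide; open, the fingers measure 114 mm over their backs; the gripper's body (76 mm by 85 mm) begins 54 mm behind the grasp point. The pads swing forward as they close: fully open they stand 13 mm farther back than shut.
Start: joints at [-1.257, 0.053, 1.613, -0, 1.476, -0.119], TCP at [0.262, -0.567, 0.202] pointing down, gripper open.
Joint ranges: [-3.01, 3.01], [-1.01, 2.22], [0.06, 2.58], [-1.02, 4.17], [0.09, 2.62], [-3.14, 3.14]. Speed limits (rad/s): [2.57, 2.57, 3.14, 3.14, 3.14, 3.14].

### API

Orientations are given as a rotation vector (axis times angle).
In Python, from station import ctrl gives the robot as it stands.
- The arm moves only by the tool jog_arm, never from a script. Its argument "steps" is a list of rows, each an object of numbers: "dx", "dy", "dz": the shift along the world's x, y, z in units of 60 mm (1.0 is 60 mm); "twist": the turn about the world's z in units of 10 degrees (1.0 is 10 degrees). A call has 1 to 5 rows; each row is the pose to reach, as a shift and turn from the pose measured when the call began; what a row does not reach only later rows make up. A row lasts 1/8 s, in which the tool goes at most 62.5 mm and 10.7 degrees, less where a joint would pass 70% of its speed; a pose out of reach is approached as far as the arm can. A call with a gripper value outside its range is refused whole. "gripper" is the closure in counts, from 0 (fully open) to 255 (shut), set as the call begins (left out, the last holds). The fingers move at their own pace and stop on an object; "newtons" is the grip in N (left out, the last holds). Time passes only in rows, so rows that repeat a pose let the fingers close. It gives the time, the measured TCP pose, the force and the opening at its end, in the units of the state.
- ctrl.get_obs(): the state, without advancing time (a new reading comes with each control period).
- ctrl.get_image(name): name is "scene" or "top"; returns a dict with "frame" (480x640x3 uint8, red, green, blue), "range_z" (480x640 float32, m along the optical axis (not along the pixel's ray), 0 where there is no reading), "fx", "fy", "cx", "cy" (pixels), "extrinsics" (4x4, takes a point from camera to world coordinates). Camera axes: x right, y down, z forward; pixel columns grow to the right and rows downward; lengths in m; the calibration is good to about 2 mm. A picture is of the moment at which its call begins.
- ctrl.finish_job(): hands the job in, once; it reports no verdict.
The state is a dict: "t": time; "q": joint angles; "dq": joint speeds; "effort": joint torques, N m; "tool_pos": TCP position; "tool_rot": TCP orientation; "contact_force": force on the tool from outside, world axes, zero at the start; "wrist_torque": the same for the moment, N m; "opening": finger opening in m.
Only numpy, scipy, OpenCV 4.12 (cv2) and the standard library are available. Lean on these libraries where they do the work, as an engineer would, in place of code of your own. Each camera call takes 0.05 s, during which the arm holds its last target.

## Working session

There is one attempt and no reset: what is moved stays moved. The work goes in short steps, Python scripts to look and compute and a tool call to move; the robot and the scene stay as the last step left them, time stands still between calls to the robot, and variables do not carry over. Pictures are saved under pics/ and viewed, and the job is handed in when it is done.

Besides the shell and the picture viewer there is one more tool, called after "Call:" as a command line: name --argument value ..., lists and objects as JSON in quotes. jog_arm: Moves the arm, as the interface text tells. Its arguments: {"type":"object","properties":{"steps":{"type":"array"},"gripper":{"type":"number"},"newtons":{"type":"number"}},"required":["steps"]}

```bash
mkdir -p pics
cat > h.py <<'E'
import numpy as np, cv2
from station import ctrl
def grab(n):
    d=ctrl.get_image(n); return d
def save(d,p,crop=None,scale=1):
    im=cv2.cvtColor(d["frame"],cv2.COLOR_RGB2BGR)
    if crop: x0,y0,x1,y1=crop; im=im[y0:y1,x0:x1]
    if scale!=1: im=cv2.resize(im,None,fx=scale,fy=scale,interpolation=cv2.INTER_CUBIC)
    cv2.imwrite(p,im)
def plane(d,u,v,z):
    E=np.array(d["extrinsics"]);r=E[:3,:3]@np.array([(u-d["cx"])/d["fx"],(v-d["cy"])/d["fy"],1.]);o=E[:3,3]
    return o+r*(z-o[2])/r[2]
def pt(d,u,v):
    z=d["range_z"][int(v),int(u)];E=np.array(d["extrinsics"])
    return E[:3,:3]@(z*np.array([(u-d["cx"])/d["fx"],(v-d["cy"])/d["fy"],1.]))+E[:3,3]
def proj(d,p):
    E=np.linalg.inv(np.array(d["extrinsics"]));c=E[:3,:3]@np.array(p)+E[:3,3]
    return d["fx"]*c[0]/c[2]+d["cx"],d["fy"]*c[1]/c[2]+d["cy"]
def cloud(d):
    v,u=np.mgrid[:480,:640];z=d["range_z"];E=np.array(d["extrinsics"])
    c=np.stack([(u-d["cx"])/d["fx"]*z,(v-d["cy"])/d["fy"]*z,z],-1)
    w=c@E[:3,:3].T+E[:3,3];w[z==0]=np.nan;return w
E
python3 - <<'E'
from h import *
import pickle
for n in("scene","top"):
    d=grab(n);save(d,f"pics/{n}0.png");pickle.dump(d,open(n+"0.pkl","wb"));print(n,d["fx"],np.round(d["extrinsics"],3).tolist())
print(ctrl.get_obs())
E
```

```text
scene 490.1323160213206 [[-0.57, 0.524, -0.634, 1.147], [0.822, 0.346, -0.453, 0.443], [-0.018, -0.778, -0.627, 0.688], [0.0, 0.0, 0.0, 1.0]]
top 435.8917132013358 [[-0.029, -0.989, 0.148, 0.404], [-1.0, 0.028, -0.009, 0.015], [0.005, -0.148, -0.989, 1.086], [0.0, 0.0, 0.0, 1.0]]
{'t': 0.1, 'q': array([-1.25700277e+00,  5.32920459e-02,  1.61417534e+00,  1.94505375e-05,
        1.47599986e+00, -1.19018700e-01]), 'dq': array([ 0.00116522, -0.00186733, -0.00386742, -0.00103967,  0.00219503,
       -0.00017245]), 'effort': array([ 2.55164068e-04, -3.94906175e+01, -3.71363604e+01, -1.45647259e-04,
        3.89183508e-03, -9.43529756e-06]), 'tool_pos': array([ 0.2619418 , -0.56677207,  0.20097413]), 'tool_rot': array([-3.06649296e+00, -6.74161961e-01,  2.55892380e-04]), 'contact_force': array([ 0.18273111, -1.65046013, -0.35519047]), 'wrist_torque': array([0.01437032, 0.00379078, 0.01511479]), 'opening': 0.08505914646332412}
```

View pics/scene0.png

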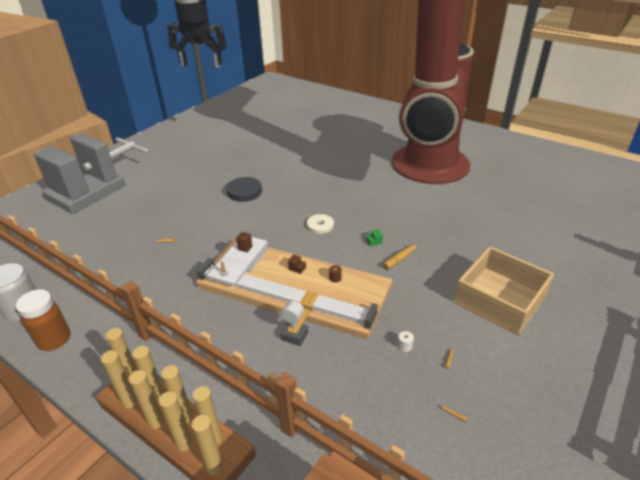

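View pics/top0.png

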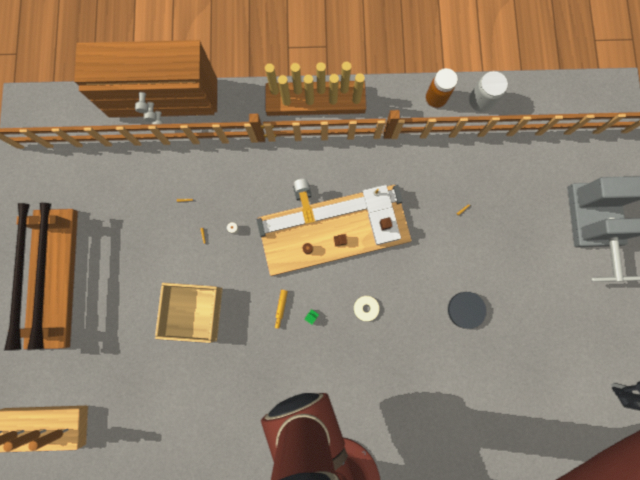

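The top view shows:
- The slide is at about (335,230), with the stage at its right end (382,215) and the loupe at (302,186).
- The bin is at (188,313), and the hone is at (467,310).
- Candidates for the offcuts are dark pieces at (341,240) and (308,248), the dark grip block on the stage (386,224), the green look-alike (312,317) and the white look-alike (232,228).
- By the description, block = (341,240) and slug = (308,248). I'll check both in a crop.

Run:
```python
from h import *
import pickle
t=pickle.load(open("top0.pkl","rb"));s=pickle.load(open("scene0.pkl","rb"))
save(t,"pics/topc.png",(250,170,420,285),4.6)
save(s,"pics/scenec.png",(190,220,410,360),3.6)
for d,n,roi in((t,"top",(255,175,415,280)),(s,"scene",(195,225,400,345))):
    hsv=cv2.cvtColor(d["frame"],cv2.COLOR_RGB2HSV);f=d["frame"].astype(int)
    w=cloud(d)
    m=((f.max(-1)<115)&(f[...,0]>f[...,2]*1.4)).astype(np.uint8)
    k=np.zeros_like(m);x0,y0,x1,y1=roi;k[y0:y1,x0:x1]=1;m&=k
    c,l,st,ce=cv2.connectedComponentsWithStats(m)
    for i in range(1,c):
        if st[i,4]>15:
            p=w[l==i];print(n,st[i],ce[i].round(1),"z",np.nanpercentile(p[:,2],[5,50,90]).round(4),np.nanmedian(p,0).round(4))
```

```text
top [380 218  12  12  76] [386.2 224.1] z [0.0637 0.0787 0.0808] [ 0.5961 -0.1412  0.0787]
top [335 236  11  10  77] [340.4 240.7] z [0.0336 0.0426 0.0462] [ 0.5649 -0.0332  0.0426]
top [305 249   7   5  20] [308.3 251.4] z [0.0417 0.045  0.0479] [0.5414 0.0458 0.045 ]
scene [236 232  15  19 212] [243.7 241.1] z [0.0539 0.0729 0.0799] [ 0.6114 -0.1329  0.0729]
scene [288 256  17  17 203] [295.7 264.3] z [0.0255 0.0362 0.0459] [ 0.5807 -0.0271  0.0362]
scene [383 263   4   7  16] [384.5 266. ] z [-0.      0.0069  0.0112] [0.4544 0.1077 0.0069]
scene [329 267  11  15 124] [334.2 274.8] z [0.0254 0.0385 0.0462] [0.563  0.0547 0.0385]
scene [261 306  16   6  37] [267.9 308. ] z [0.0015 0.0038 0.0084] [ 0.6797 -0.0208  0.0038]
```

```bash
ls -la . ; nproc
```

```text
total 4224
drwxr-xr-x  3 agent agent    4096 Dec  6 17:34 .
drwxr-xr-x 23 root  root     4096 Dec  6 17:33 ..
-rw-r--r--  1 agent agent    1019 Dec  6 17:34 h.py
drwxr-xr-x  2 agent agent    4096 Dec  6 17:34 pics
-rw-r--r--  1 agent agent 2150933 Dec  6 17:34 scene0.pkl
-rw-r--r--  1 agent agent 2150933 Dec  6 17:34 top0.pkl
4
```

View pics/topc.png

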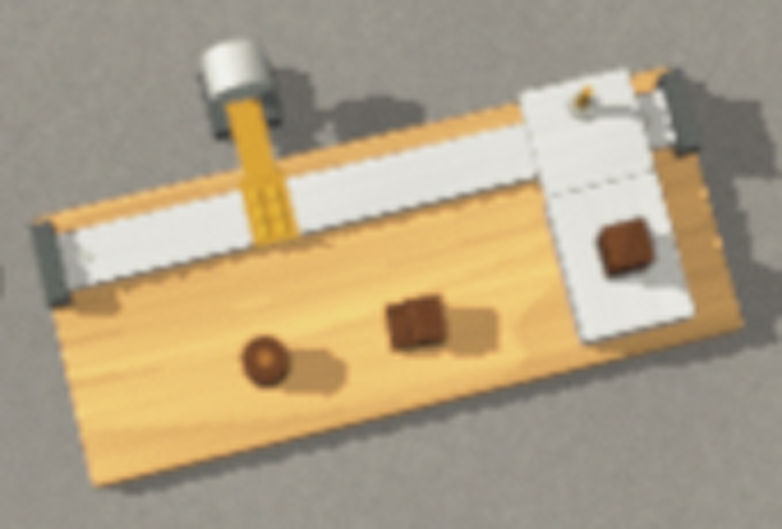

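View pics/scenec.png

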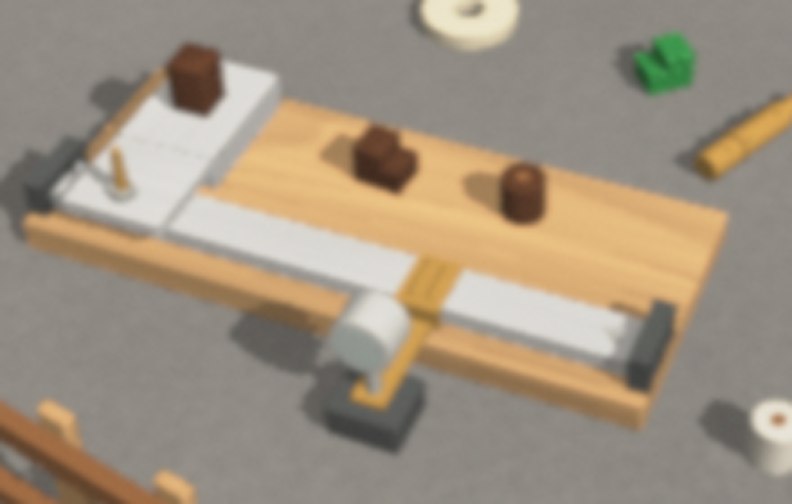

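The crops confirm it: the stepped dark block (low step toward slide +y) and the round slug lie on the bare board, and the grip block is on the stage. Next I'll measure exact positions in both views.

```bash
cat > m.py <<'E'
from h import *
import pickle
t=pickle.load(open("top0.pkl","rb"));s=pickle.load(open("scene0.pkl","rb"))
for d,n in((t,"top"),(s,"scene")):
    w=cloud(d);X,Y,Z=w[...,0],w[...,1],w[...,2]
    f=d["frame"].astype(int)
    reg=(X>.42)&(X<.75)&(Y>-.25)&(Y<.25)
    b=reg&(Z>.015)&(Z<.09)&(X<0.72)
    # only largest comp
    c,l,st,ce=cv2.connectedComponentsWithStats(b.astype(np.uint8));
    i=1+st[1:,4].argmax();
    brd=(l==i)&(Z<.026)
    P=w[brd][:,:2].astype(np.float32)*1000
    r=cv2.minAreaRect(P);print(n,"board",r)
    wood=(f[...,0]-f[...,2]>40)
    dark=(f[...,0]<125)&(f[...,0]>f[...,2]*1.25)
    for nm,c0,zz in(("grip",(.60,-.14),.08),("block",(.57,-.03),.046),("slug",(.55,.05),.046)):
        m=(np.hypot(X-c0[0],Y-c0[1])<.035)&(abs(Z-zz)<.004)
        q=w[m];r=cv2.minAreaRect(q[:,:2].astype(np.float32)*1000)
        print(n,nm,m.sum(),"mean",q.mean(0).round(4),"rect",np.round(r[0],1),np.round(r[1],1),round(r[2],1))
        m2=(np.hypot(X-c0[0],Y-c0[1])<.035)&(abs(Z-.036)<.0025)
        if nm=="block": print("  step",m2.sum(),w[m2].mean(0).round(4))
    # bin
    m=(Z>.05)&(Z<.07)&(Y>.2)&(Y<.45)&(X>.2)&(X<.6);q=w[m]
    print(n,"bin",m.sum(),cv2.minAreaRect(q[:,:2].astype(np.float32)*1000),np.median(q[:,2]))
    # loupe
    m=(Z>.06)&(Z<.085)&(X>.62)&(X<.76)&(Y>-.02)&(Y<.12);q=w[m];print(n,"loupe",m.sum(),q.mean(0).round(4),q[:,2].max())
    hsv=cv2.cvtColor(d["frame"],cv2.COLOR_RGB2HSV)
    m=(hsv[...,0]>15)&(hsv[...,0]<30)&(hsv[...,1]>150)&reg&(Z>.029)&(Z<.045)&(abs(Y-.04)<.06);q=w[m]
    print(n,"saddle",m.sum(),q.mean(0).round(4),cv2.minAreaRect(q[:,:2].astype(np.float32)*1000), np.percentile(q[:,2],[5,50,95]))
E
python3 m.py
```

```text
top board ((625.6985473632812, -12.495040893554688), (206.25857543945312, 360.45458984375), 12.206872940063477)
top grip 95 mean [ 0.5992 -0.1405  0.0793] rect [ 599.2 -140.7] [23.8 23.2] 12.6
top block 78 mean [ 0.5686 -0.0379  0.0451] rect [568.5 -37.8] [24.2 18.8] 6.4
  step 38 [ 0.5658 -0.0243  0.0356]
top slug 79 mean [0.5495 0.048  0.0453] rect [549.3  47.9] [21.8 24.6] 88.0
top bin 684 ((404.2491455078125, 332.9620666503906), (131.15557861328125, 129.93093872070312), 84.19490051269531) 0.05848697924470159
top loupe 162 [0.6972 0.0585 0.0753] 0.08437424281730976
top saddle 125 [0.6326 0.0452 0.0328] ((632.6478881835938, 44.66495132446289), (36.261512756347656, 23.430084228515625), 13.165016174316406) [0.02991534 0.03280371 0.03607641]
scene board ((631.2191162109375, -9.360504150390625), (211.02413940429688, 361.50030517578125), 12.59042739868164)
scene grip 100 mean [ 0.6044 -0.1366  0.0789] rect [ 603.4 -137.7] [24.5 26. ] 15.8
scene block 85 mean [ 0.5732 -0.034   0.0452] rect [572.8 -35.1] [26.8 19.8] 3.6
  step 69 [ 0.5746 -0.0236  0.0356]
scene slug 102 mean [0.555  0.0514 0.0452] rect [553.5  51.2] [24.  24.7] 89.4
scene bin 1172 ((408.88262939453125, 335.9078063964844), (130.2303924560547, 134.3507080078125), 84.1633071899414) 0.05764590302786121
scene loupe 319 [0.7068 0.0658 0.0734] 0.08245142004877737
scene saddle 126 [0.6394 0.0478 0.033 ] ((638.3894653320312, 46.66815185546875), (36.76621627807617, 18.322181701660156), 15.815593719482422) [0.03031084 0.0328822  0.03524797]
```

```bash
cat > m2.py <<'E'
from h import *
import pickle
t=pickle.load(open("top0.pkl","rb"));s=pickle.load(open("scene0.pkl","rb"))
for d,n in((t,"top"),(s,"scene")):
    w=cloud(d);X,Y,Z=w[...,0],w[...,1],w[...,2]
    th=np.radians(12.4)
    # wood board top points -> rect of wood
    hsv=cv2.cvtColor(d["frame"],cv2.COLOR_RGB2HSV)
    b=(Z>.015)&(Z<.024)&(X>.42)&(X<.69)&(abs(Y)<.26)&(hsv[...,1]>60)
    b=cv2.morphologyEx(b.astype(np.uint8),cv2.MORPH_OPEN,np.ones((3,3)))
    c,l,st,ce=cv2.connectedComponentsWithStats(b);i=1+st[1:,4].argmax()
    B=w[b>0][:,:2]
    ex=np.array([np.cos(th),np.sin(th)]);ey=np.array([-np.sin(th),np.cos(th)])
    # near edge fit: per bin of along, min x
    a=B@ey;p=B@ex;pts=[]
    for k in np.arange(a.min()+.02,a.max()-.02,.01):
        m=abs(a-k)<.005
        if m.sum()>3: pts.append((k,np.percentile(p[m],2)))
    pts=np.array(pts);l=np.polyfit(pts[:,0],pts[:,1],1);r=pts[:,1]-np.polyval(l,pts[:,0])
    g=abs(r)<.003;l=np.polyfit(pts[g,0],pts[g,1],1)
    th2=th-np.arctan(l[0]);print(n,"theta",np.degrees(th2))
    ex=np.array([np.cos(th2),np.sin(th2)]);ey=np.array([-np.sin(th2),np.cos(th2)])
    a=B@ey;p=B@ex;lo,hi=np.percentile(p,[.5,99.5]);al,ah=np.percentile(a,[.3,99.7]);print("x ext",lo,hi,"y ext",al,ah)
    o=ex*(lo+hi+.02)/2+ey*(al+ah)/2;print("origin",o)
    F=lambda q:(round(float((np.array(q)-o)@ex)*1000,1),round(float((np.array(q)-o)@ey)*1000,1))
    for nm,c in dict(top=dict(grip=(.5992,-.1406),block=(.5685,-.0378),slug=(.5494,.048),bin=(.4042,.333),loupe=(.6972,.0585),saddle=(.6326,.0447)),scene=dict(grip=(.604,-.1371),block=(.573,-.0345),slug=(.554,.0513),bin=(.4089,.3359),loupe=(.7068,.0658),saddle=(.6388,.0470)))[n].items(): print(nm,F(c))
    # profile of saddle: z vs slide y for x in 20..50
    q=w[...,:2]-o;u=q@ex;v=q@ey
    y=(hsv[...,0]>15)&(hsv[...,0]<30)&(hsv[...,1]>150)&(u>.02)&(u<.05)&(abs(v-.05)<.04)
    vv=v[y];print("saddle y range",np.percentile(vv,[1,50,99]).round(4),vv.mean())
    for k in np.arange(vv.min(),vv.max(),.002):
        m=y&(abs(v-k-.001)<.001);print(round(k*1000,1),np.round(Z[m].mean()*1000,1),m.sum(),end=" | ")
    L=(Z>.045)&(Z<.088)&(u>.08)&(u<.125)&(abs(v-.05)<.05);print("\nloupe y rng",np.percentile(v[L],[1,50,99]),"x",np.percentile(u[L],[1,99]))
    S=(Z>.042)&(Z<.049)&(u>-.09)&(u<.07)&(v<-.07);print("stage y",np.percentile(v[S],[1,99]),"x",np.percentile(u[S],[1,99]))
E
python3 m2.py
```

```text
top theta 12.073092500233983
x ext 0.5061690341239965 0.6713781011657705 y ext -0.3211402934276617 0.03525820834146091
origin [ 0.61542709 -0.01454032]
grip (-42.2, -119.9)
block (-50.8, -12.9)
slug (-51.5, 75.0)
bin (-133.9, 384.0)
loupe (95.2, 54.3)
saddle (29.2, 54.3)
saddle y range [0.0435 0.0546 0.0652] 0.05476914560363303
42.9 31.2 4 | 44.9 32.3 8 | 46.9 33.5 10 | 48.9 33.6 7 | 50.9 32.6 8 | 52.9 32.7 11 | 54.9 32.8 8 | 56.9 32.1 6 | 58.9 32.3 11 | 60.9 32.4 8 | 62.9 32.2 9 | 64.9 33.3 3 | 
loupe y rng [0.03781802 0.05436171 0.07010822] x [0.08426381 0.10921359]
stage y [-0.79319839 -0.09057773] x [-0.08124115  0.05550286]
scene theta 88.30456181936896
x ext -0.16856805889019422 0.18737896171801208 y ext -0.6907517604620715 -0.4268641115829432
origin [0.55913744 0.0028637 ]
grip (-138.6, -49.0)
block (-36.9, -15.0)
slug (48.3, 6.6)
bin (328.4, 160.0)
loupe (67.3, -145.7)
saddle (46.5, -78.3)m2.py:20: RankWarning: Polyfit may be poorly conditioned
  g=abs(r)<.003;l=np.polyfit(pts[g,0],pts[g,1],1)
Traceback (most recent call last):
  File "m2.py", line 30, in <module>
    vv=v[y];print("saddle y range",np.percentile(vv,[1,50,99]).round(4),vv.mean())
                                   ~~~~~~~~~~~~~^^^^^^^^^^^^^^
IndexError: index -1 is out of bounds for axis 0 with size 0
```

Consistency check on the top view, taking the near edge as x = -85:

| Item | Measured | Expected |
|---|---|---|
| Slide yaw | about 12.2° | up to 13° |
| Stage x range | -74 to +63 | -75 to +63 |
| Rail saddle x | about 37 | about 35 |
| Loupe y | 54.3 | 54.3 (saddle) |
| Grip height | 0.079 | 0.080 |
| Offcut height | 0.045 | 0.046 |
| Bin size | 130 | 130 |
| Bin height | 0.058 | 0.060 |

The two views disagree by about (4.5, 3) mm, so I take the mean:
- block (0.570, -0.034)
- slug (0.552, 0.050)
- grip (0.6015, -0.139)
- bin (0.4065, 0.3345)
- travel about 174 mm

Next is a hover over the block.

Call:
jog_arm --steps '[{"dx":0.5,"dy":0.9,"twist":1},{"dx":1.0,"dy":1.8,"twist":2},{"dx":1.5,"dy":2.7,"twist":3},{"dx":2.0,"dy":3.6,"twist":4},{"dx":2.5,"dy":4.5,"twist":5}]' --gripper 90 --newtons 30

```text
validation failed for argument at $.st...
```

Call:
jog_arm --steps '[{"dx":0.5,"dy":0.9,"dz":0.0,"twist":1.0},{"dx":1.0,"dy":1.8,"dz":0.0,"twist":2.0},{"dx":1.5,"dy":2.7,"dz":0.0,"twist":3.0},{"dx":2.0,"dy":3.6,"dz":0.0,"twist":4.0},{"dx":2.5,"dy":4.5,"dz":0.0,"twist":5.0}]' --gripper 90 --newtons 30

```text
t: 0.72
tool_pos: [0.4124, -0.2948, 0.2006]
tool_rot: [-2.489, -1.914, 0.001]
contact_force: [-0.5, 0.6, 0.1]
opening: 0.0555
```

Call:
jog_arm --steps '[{"dx":0.53,"dy":0.87,"dz":0.0,"twist":0.5},{"dx":1.05,"dy":1.74,"dz":0.0,"twist":1.0},{"dx":1.58,"dy":2.61,"dz":-0.3,"twist":1.5},{"dx":2.1,"dy":3.48,"dz":-0.8,"twist":2.0},{"dx":2.63,"dy":4.35,"dz":-1.2,"twist":2.0}]'

```text
t: 1.35
tool_pos: [0.5658, -0.0395, 0.1309]
tool_rot: [-2.118, -2.317, 0.002]
contact_force: [0.4, -1.3, -0.3]
opening: 0.0553
```

Call:
jog_arm --steps '[{"dx":0.0,"dy":0.0,"dz":0.0,"twist":0.0}]'

```text
t: 1.48
tool_pos: [0.5648, -0.0361, 0.1275]
tool_rot: [-2.109, -2.319, 0.007]
contact_force: [0.1, -1.1, 0.4]
opening: 0.0553
```

Run:
```python
from h import *
for n in("scene","top"):
    d=grab(n);o=ctrl.get_obs();p=proj(d,o["tool_pos"]);print(n,p,o["tool_pos"],o["tool_rot"],o["t"])
    u,v=map(int,p);save(d,f"pics/{n}1.png",(u-70,v-60,u+70,v+50),5)
```

```text
scene (np.float64(293.35281077372616), np.float64(222.6513501587913)) [ 0.56489293 -0.0377042   0.12870739] [-2.11215084 -2.31828202  0.00606645] 1.525
top (np.float64(345.11420681797506), np.float64(234.46374446274737)) [ 0.56524998 -0.03904882  0.12996926] [-2.11548154 -2.31785187  0.00470055] 1.575
```

View pics/scene1.png

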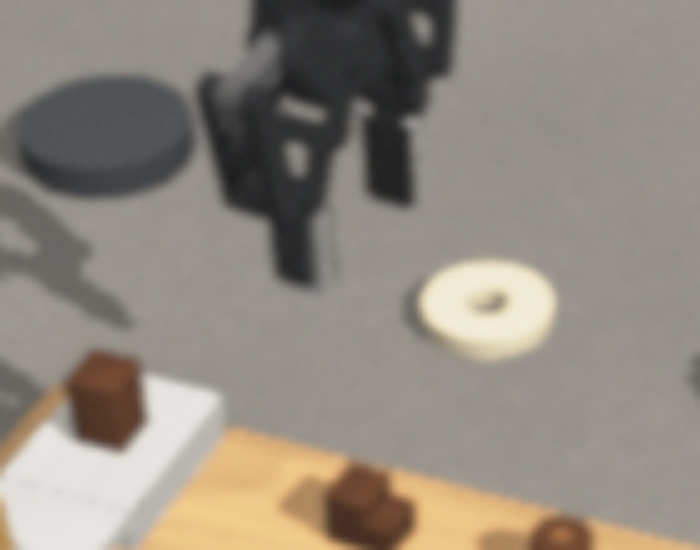

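View pics/top1.png

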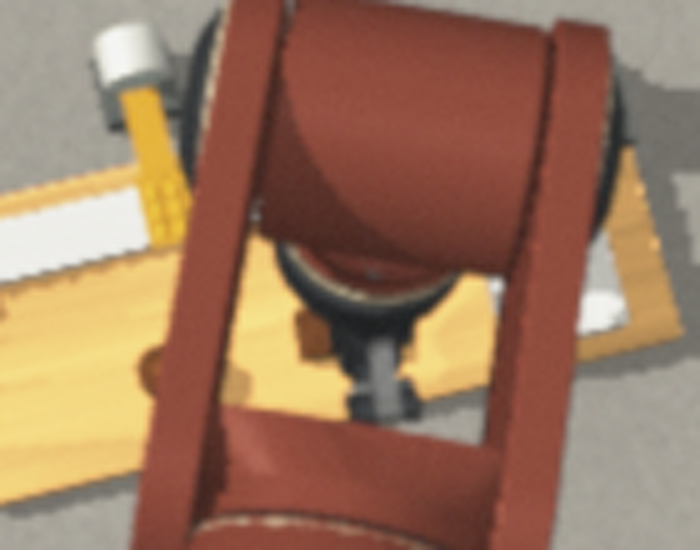

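Run:
```python
from h import *
ds=[grab("scene"),grab("scene")];o=ctrl.get_obs();print(o["tool_pos"],o["opening"],o["t"])
w=cloud(ds[1]);P=w.reshape(-1,3)
m=(np.hypot(P[:,0]-o["tool_pos"][0],P[:,1]-o["tool_pos"][1])<.06)&(P[:,2]>.09)&(P[:,2]<.19)
q=P[m];
ph=np.radians(5);jx=np.array([np.cos(ph),np.sin(ph)]);jy=np.array([-np.sin(ph),np.cos(ph)])
r=q[:,:2]-o["tool_pos"][:2];a=r@jx;b=r@jy
for z in np.arange(.12,.19,.005):
    k=(q[:,2]>=z)&(q[:,2]<z+.005)
    for nm,s in(("far",a>0),("near",a<0)):
        kk=k&s
        if kk.sum()>3: print(round(z,3),nm,kk.sum(),"a",np.percentile(a[kk],[5,95]).round(4)," b",np.percentile(b[kk],[5,95]).round(4))
```

```text
[ 0.56580021 -0.04053003  0.13150757] 0.05537794759154053 1.675
0.16 near 6 a [-0.0279 -0.0261]  b [-0.0067  0.0068]
0.165 far 14 a [0.031  0.0396]  b [-0.0042  0.013 ]
0.165 near 23 a [-0.0285 -0.0248]  b [-0.0084  0.0122]
0.17 far 21 a [0.0319 0.0427]  b [-0.0019  0.0127]
0.17 near 26 a [-0.028  -0.0243]  b [-0.0086  0.0137]
0.175 far 26 a [0.0318 0.0437]  b [-0.003   0.0131]
0.175 near 24 a [-0.0293 -0.0251]  b [-0.0069  0.0124]
0.18 far 25 a [0.0313 0.0435]  b [-0.0023  0.0128]
0.18 near 28 a [-0.0306 -0.0246]  b [-0.008   0.0134]
0.185 far 29 a [0.0302 0.0436]  b [-0.0035  0.0127]
0.185 near 29 a [-0.0316 -0.0245]  b [-0.0075  0.013 ]
```

Run:
```python
from h import *
d=grab("scene");o=ctrl.get_obs();print(o["tool_pos"],o["tool_rot"],o["dq"].round(3),o["t"],o["q"])
x,y,z=o["tool_pos"]
for a in(-.0275,.0275):
  for zz in(z,z+.013,z+.031): print(a,zz,proj(d,(x+a+.0025,y+.0025,zz)))
save(d,"pics/s2.png",(220,130,360,240),5)
r=d["range_z"];print(r[195:228:3,270:305:3].round(3))
```

```text
[ 0.56591354 -0.04082046  0.13183449] [-2.12107801e+00 -2.31659890e+00  1.72449933e-03] [-0.007 -0.005 -0.002  0.002 -0.002  0.002] 1.725 [-2.02820438e-01 -2.94058567e-02  1.81531372e+00 -6.30559341e-04
  1.35679446e+00 -2.90747812e-01]
-0.0275 0.13183448909103596 (np.float64(300.5007395159927), np.float64(215.0783492588539))
-0.0275 0.14483448909103597 (np.float64(300.2023770282254), np.float64(209.58659981119484))
-0.0275 0.16283448909103596 (np.float64(299.7806294976688), np.float64(201.82378825496386))
0.0275 0.13183448909103596 (np.float64(282.94723296039837), np.float64(229.49106983484606))
0.0275 0.14483448909103597 (np.float64(282.47964514003036), np.float64(223.9179946452653))
0.0275 0.16283448909103596 (np.float64(281.81816484125363), np.float64(216.03395814789062))
[[0.845 0.826 0.828 0.837 0.852 0.856 1.248 1.248 0.93  0.925 0.923 0.918]
 [0.841 0.842 0.832 0.84  0.85  0.857 1.237 1.238 1.238 0.931 0.927 0.923]
 [0.847 0.838 0.838 0.84  0.857 0.861 1.224 1.227 1.224 1.222 1.224 0.927]
 [1.219 1.218 0.866 0.864 0.862 0.868 1.217 1.218 1.213 1.215 1.221 1.214]
 [1.205 1.205 0.873 0.867 0.869 0.87  1.202 1.2   1.202 1.205 1.208 1.202]
 [1.198 1.197 0.876 0.873 0.873 0.873 1.195 1.196 1.194 1.197 1.196 1.194]
 [1.191 1.187 0.881 0.88  0.881 0.881 1.187 1.185 1.181 1.187 1.188 1.18 ]
 [1.175 1.175 1.175 0.89  0.877 0.884 1.176 1.178 1.175 1.175 1.178 1.173]
 [1.169 1.163 1.166 1.167 1.163 1.165 1.167 1.167 1.165 1.167 1.164 1.165]
 [1.159 1.158 1.159 1.158 1.156 1.158 1.157 1.156 1.154 1.156 1.153 1.156]
 [1.149 1.151 1.148 1.148 1.149 1.15  1.15  1.146 1.146 1.145 1.146 1.146]]
```

View pics/s2.png

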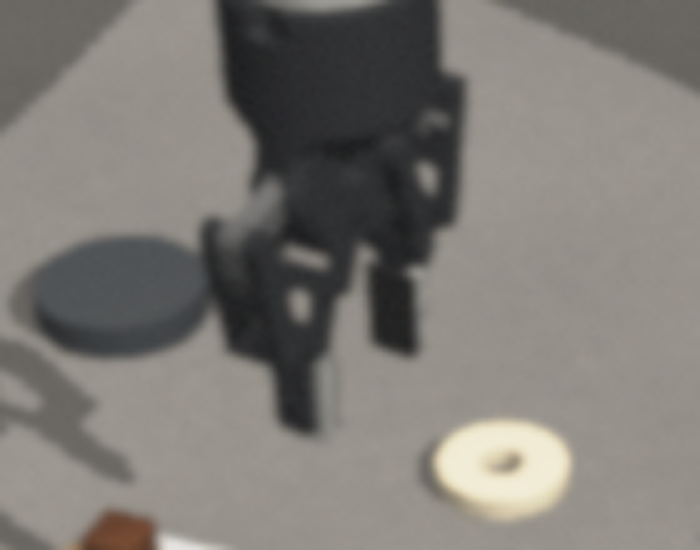

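Run:
```python
from h import *
import pickle
d=pickle.load(open("scene0.pkl","rb"));w=cloud(d).reshape(-1,3)
m=(np.hypot(w[:,0]-.262,w[:,1]+.567)<.1)&(w[:,2]>.1)&(w[:,2]<.4)
q=w[m];print(len(q),np.sort(q[:,2])[:40].round(3))
b=w[(abs(w[:,0]-.4)<.05)&(abs(w[:,1]+.0)<.3)];print(np.median(b[:,2]))
```

```text
2070 [0.242 0.242 0.243 0.243 0.243 0.244 0.244 0.244 0.244 0.245 0.245 0.245
 0.246 0.246 0.246 0.246 0.246 0.246 0.247 0.247 0.247 0.248 0.248 0.248
 0.249 0.249 0.249 0.249 0.249 0.25  0.25  0.25  0.25  0.251 0.251 0.251
 0.251 0.251 0.251 0.251]
-0.00030288829932589856
```

Call:
jog_arm --steps '[{"dx":0.0,"dy":0.0,"dz":0.0,"twist":0.0},{"dx":0.0,"dy":0.0,"dz":0.0,"twist":0.0},{"dx":0.0,"dy":0.0,"dz":0.0,"twist":0.0},{"dx":0.0,"dy":0.0,"dz":0.0,"twist":0.0},{"dx":0.0,"dy":0.0,"dz":0.0,"twist":0.0}]' --gripper 255

```text
t: 2.35
tool_pos: [0.5659, -0.0408, 0.1318]
tool_rot: [-2.121, -2.317, 0.002]
contact_force: [-0.6, 0.3, 0.0]
opening: 0.0003
```

Run:
```python
from h import *
d=grab("scene");o=ctrl.get_obs();print(o["tool_pos"],o["opening"],o["t"])
w=cloud(d).reshape(-1,3);x,y,z=o["tool_pos"]
m=(np.hypot(w[:,0]-x,w[:,1]-y)<.05)&(w[:,2]>.09)&(w[:,2]<.3)
q=w[m];i=np.argsort(q[:,2])[:60:3];print(q[i].round(4))
print(proj(d,o["tool_pos"]));save(d,"pics/s3.png",(220,130,360,240),5)
for zz in(.13,.15,.17): print(zz,proj(d,(x,y,zz)))
```

```text
[ 0.56588375 -0.04078048  0.13175088] 6.084315297831974e-05 2.4
[[ 0.5743 -0.0456  0.1607]
 [ 0.5745 -0.0383  0.1614]
 [ 0.5752 -0.0425  0.1625]
 [ 0.5746 -0.0288  0.1629]
 [ 0.5692 -0.0282  0.1645]
 [ 0.5674 -0.0296  0.1651]
 [ 0.5773 -0.0429  0.1658]
 [ 0.5657 -0.0284  0.1669]
 [ 0.5716 -0.0285  0.168 ]
 [ 0.5684 -0.0285  0.1684]
 [ 0.562  -0.0287  0.1691]
 [ 0.5748 -0.0282  0.17  ]
 [ 0.5791 -0.0342  0.1703]
 [ 0.5809 -0.035   0.171 ]
 [ 0.5781 -0.0302  0.1712]
 [ 0.58   -0.038   0.1715]
 [ 0.5624 -0.0282  0.1718]
 [ 0.5714 -0.0284  0.1724]
 [ 0.5686 -0.0281  0.1731]
 [ 0.5652 -0.0283  0.1733]]
(np.float64(291.67106914425995), np.float64(221.10155892351588))
0.13 (np.float64(291.7218375920705), np.float64(221.83840400301835))
0.15 (np.float64(291.1347350058193), np.float64(213.3172915700169))
0.17 (np.float64(290.5314735012169), np.float64(204.5616511971097))
```

View pics/s3.png

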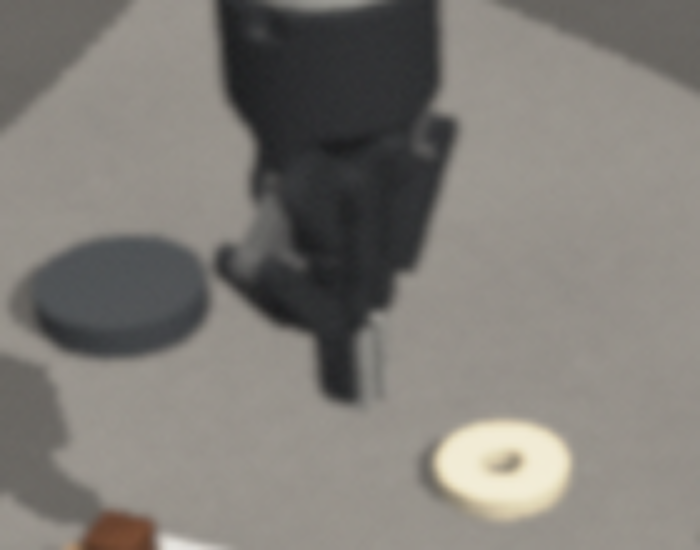

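The scene view puts the fingertips about 27 mm higher than the reported TCP, even when shut, so I won't trust TCP z blindly. I'll reopen and go down in stages, looking at each.

Call:
jog_arm --steps '[{"dx":0.07,"dy":0.11,"dz":-0.5,"twist":0.0},{"dx":0.07,"dy":0.11,"dz":-1.0,"twist":0.0},{"dx":0.07,"dy":0.11,"dz":-1.36,"twist":0.0},{"dx":0.07,"dy":0.11,"dz":-1.36,"twist":0.0},{"dx":0.07,"dy":0.11,"dz":-1.36,"twist":0.0}]' --gripper 90

```text
t: 3.02
tool_pos: [0.5708, -0.0343, 0.0512]
tool_rot: [2.121, 2.317, -0.001]
contact_force: [0.1, -0.1, 0.5]
opening: 0.0554
```

```bash
cat > tip.py <<'E'
from h import *
import sys
n=sys.argv[1]
d=grab("scene");o=ctrl.get_obs();print(o["tool_pos"].round(4),o["opening"].round(4),o["contact_force"].round(1),o["t"])
x,y,z=o["tool_pos"]
rv=o["tool_rot"];ph=2*np.arctan2(rv[1],rv[0])-np.pi/2;print("jaw deg",np.degrees(ph)%180)
w=cloud(d);P=w.reshape(-1,3);f=d["frame"].reshape(-1,3).astype(int)
gray=(f.max(1)-f.min(1)<18)&(f.max(1)<75)
m=(np.hypot(P[:,0]-x,P[:,1]-y)<.06)&(P[:,2]>z+.01)&(P[:,2]<z+.08)&gray
q=P[m];jx=np.array([np.cos(ph),np.sin(ph)]);jy=np.array([-np.sin(ph),np.cos(ph)])
if jx[0]<0: jx=-jx
r=q[:,:2]-[x,y];a=r@jx;b=r@jy
for nm,s in(("far",a>0.003),("near",a<-.003)):
    if s.sum()>10:
        print(nm,"zmin",np.percentile(q[s,2],3).round(4),"a",np.percentile(a[s&(q[:,2]<z+.05)],[3,97]).round(4),"b",np.percentile(b[s&(q[:,2]<z+.05)],[3,97]).round(4))
u,v=map(int,proj(d,(x,y,z)));save(d,f"pics/{n}.png",(u-60,v-60,u+60,v+40),6)
E
python3 tip.py s4
```

```text
Traceback (most recent call last):
  File "tip.py", line 4, in <module>
    d=grab("scene");o=ctrl.get_obs();print(o["tool_pos"].round(4),o["opening"].round(4),o["contact_force"].round(1),o["t"])
                                                                  ^^^^^^^^^^^^^^^^^^
AttributeError: 'float' object has no attribute 'round'
```

```bash
sed -i 's/o\["opening"\].round(4)/round(o["opening"],4)/' tip.py; python3 tip.py s4
```

```text
[ 0.5713 -0.0344  0.0518] 0.0552 [-0.3 -0.3  0.2] 3.125
jaw deg 5.054131559301447
far zmin 0.0979 a [0.0404 0.044 ] b [-0.0024  0.0089]
near zmin 0.0879 a [-0.0287 -0.0251] b [-0.0065  0.0093]
```

View pics/s4.png

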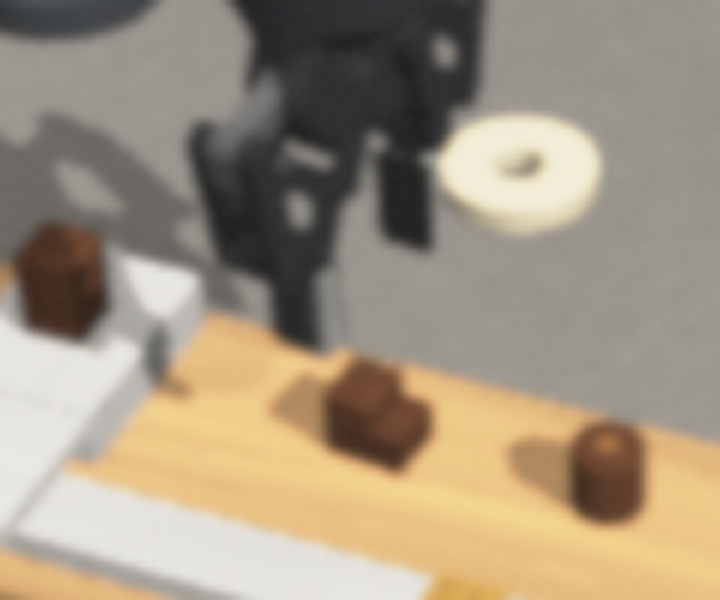

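Call:
jog_arm --steps '[{"dx":-0.02,"dy":0.0,"dz":-0.43,"twist":0.0},{"dx":-0.02,"dy":0.0,"dz":-0.43,"twist":0.0},{"dx":-0.02,"dy":0.0,"dz":-0.43,"twist":0.0}]'

```text
t: 3.5
tool_pos: [0.5708, -0.0345, 0.0272]
tool_rot: [2.119, 2.315, 0.002]
contact_force: [-1.0, 1.1, 0.3]
opening: 0.0553
```

Call:
jog_arm --steps '[{"dx":0.0,"dy":0.0,"dz":0.0,"twist":0.0},{"dx":0.0,"dy":0.0,"dz":0.0,"twist":0.0},{"dx":0.0,"dy":0.0,"dz":0.0,"twist":0.0},{"dx":0.0,"dy":0.0,"dz":0.0,"twist":0.0}]' --gripper 200 --newtons 20

```text
t: 4.0
tool_pos: [0.5708, -0.0345, 0.0272]
tool_rot: [2.119, 2.315, 0.002]
contact_force: [0.4, 0.4, 0.6]
opening: 0.0187
```

```bash
python3 tip.py s5
```

```text
[ 0.5708 -0.0345  0.0272] 0.0185 [0.2 0.3 0.6] 4.05
jaw deg 5.0537999266893
far zmin 0.0669 a [0.0218 0.0264] b [-0.0021  0.0087]
near zmin 0.0609 a [-0.009  -0.0061] b [-0.      0.0089]
```

View pics/s5.png

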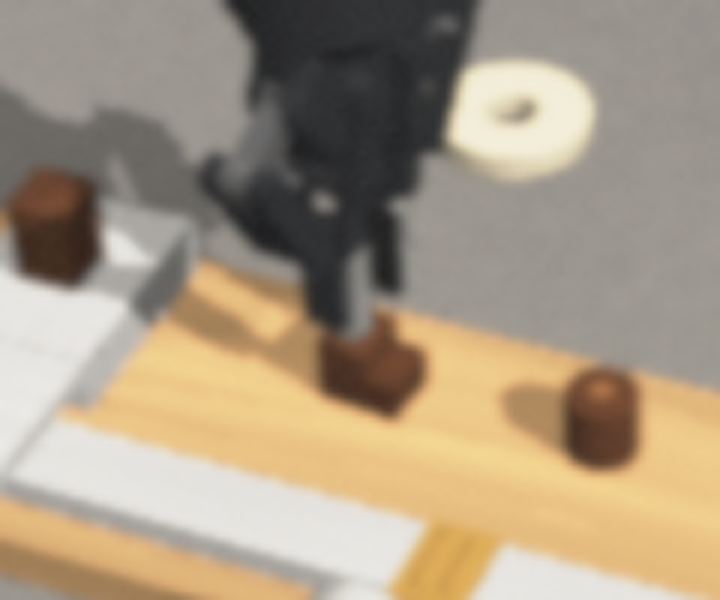

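The fingers closed past 24 mm above the block with no contact, so the true tips are about 27 mm above the reported TCP. I'll correct for that, reopen and go down.

Call:
jog_arm --steps '[{"dx":0.0,"dy":0.0,"dz":0.0,"twist":0.0},{"dx":0.0,"dy":0.0,"dz":0.0,"twist":0.0},{"dx":0.0,"dy":0.0,"dz":0.0,"twist":0.0},{"dx":0.0,"dy":0.0,"dz":-0.2,"twist":0.0},{"dx":0.0,"dy":0.0,"dz":-0.3,"twist":0.0}]' --gripper 90

```text
t: 4.68
tool_pos: [0.5699, -0.0344, 0.0077]
tool_rot: [2.121, 2.316, 0.0]
contact_force: [0.4, 0.2, -0.6]
opening: 0.0555
```

Call:
jog_arm --steps '[{"dx":0.0,"dy":0.0,"dz":-0.1,"twist":0.0},{"dx":0.0,"dy":0.0,"dz":-0.2,"twist":0.0},{"dx":0.0,"dy":0.0,"dz":-0.2,"twist":0.0}]'

```text
t: 5.05
tool_pos: [0.5693, -0.0342, -0.0051]
tool_rot: [-2.121, -2.317, 0.001]
contact_force: [-0.0, -1.0, -0.3]
opening: 0.0555
```

```bash
python3 tip.py s6
```

```text
[ 0.5697 -0.0343 -0.0046] 0.0553 [-0.5 -0.5  0.1] 5.1
jaw deg 5.050876437429441
far zmin 0.0406 a [0.0397 0.0431] b [-0.0027  0.009 ]
near zmin 0.0341 a [-0.0284 -0.0247] b [-0.0061  0.0094]
```

View pics/s6.png

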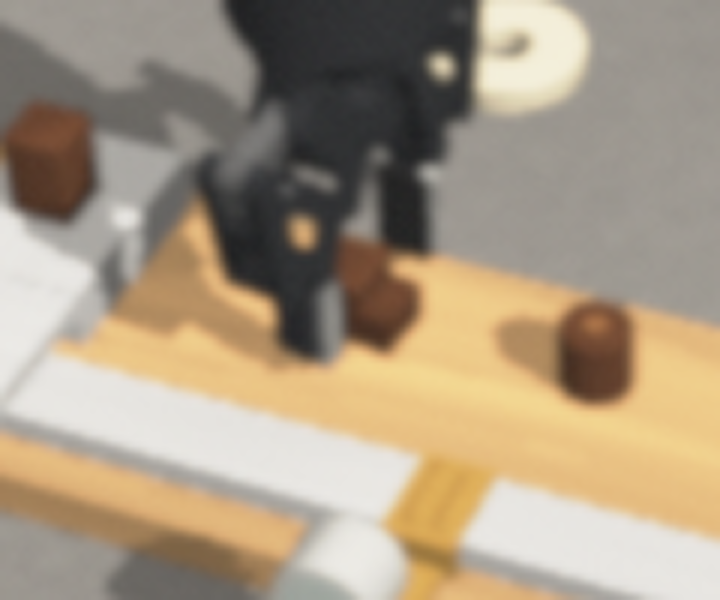

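The fingers straddle the block's high part, with tips at about z 0.029. Closing.

Call:
jog_arm --steps '[{"dx":0.0,"dy":0.0,"dz":0.0,"twist":0.0},{"dx":0.0,"dy":0.0,"dz":0.0,"twist":0.0},{"dx":0.0,"dy":0.0,"dz":0.0,"twist":0.0},{"dx":0.0,"dy":0.0,"dz":0.0,"twist":0.0}]' --gripper 255 --newtons 30

```text
t: 5.6
tool_pos: [0.5702, -0.0344, -0.004]
tool_rot: [2.12, 2.316, 0.0]
contact_force: [-0.5, -0.3, 1.3]
opening: 0.0235
```

Call:
jog_arm --steps '[{"dx":0.0,"dy":0.0,"dz":0.5,"twist":0.0},{"dx":0.0,"dy":0.0,"dz":1.0,"twist":0.0},{"dx":0.0,"dy":0.0,"dz":1.7,"twist":0.0},{"dx":0.0,"dy":0.0,"dz":1.7,"twist":0.0}]'

```text
t: 6.1
tool_pos: [0.5731, -0.0349, 0.1024]
tool_rot: [2.116, 2.311, 0.007]
contact_force: [-0.3, -0.2, 0.9]
opening: 0.023
```

```bash
python3 tip.py s7
```

```text
[ 0.5714 -0.0346  0.0999] 0.0234 [-0.3  0.7 -1.3] 6.15
jaw deg 5.053616970091558
far zmin 0.1429 a [0.0242 0.0293] b [-0.0046  0.0077]Traceback (most recent call last):
  File "tip.py", line 15, in <module>
    print(nm,"zmin",np.percentile(q[s,2],3).round(4),"a",np.percentile(a[s&(q[:,2]<z+.05)],[3,97]).round(4),"b",np.percentile(b[s&(q[:,2]<z+.05)],[3,97]).round(4))
                                                         ~~~~~~~~~~~~~^^^^^^^^^^^^^^^^^^^^^^^^^^^^
    return _quantile_unchecked(
        a, q, axis, out, overwrite_input, method, keepdims, weights)
    return _ureduce(a,
                    func=_quantile_ureduce_func,
    ...<5 lines>...
                    overwrite_input=overwrite_input,
                    method=method)
    r = func(a, **kwargs)
    result = _quantile(arr,
                       quantiles=q,
    ...<2 lines>...
                       out=out,
                       weights=wgt)
    slices_having_nans = np.isnan(arr[-1, ...])
                                  ~~~^^^^^^^^^
IndexError: index -1 is out of bounds for axis 0 with size 0
```

Call:
jog_arm --steps '[{"dx":-0.4,"dy":0.9,"dz":0.1,"twist":0.0},{"dx":-0.8,"dy":1.8,"dz":0.2,"twist":0.0},{"dx":-1.2,"dy":2.7,"dz":0.2,"twist":0.0},{"dx":-1.6,"dy":3.6,"dz":0.2,"twist":0.0},{"dx":-2.0,"dy":4.5,"dz":0.2,"twist":0.0}]'

```text
t: 6.78
tool_pos: [0.4492, 0.2365, 0.11]
tool_rot: [2.119, 2.314, -0.0]
contact_force: [0.9, 0.2, -0.5]
opening: 0.0233
```

Call:
jog_arm --steps '[{"dx":-0.35,"dy":0.95,"dz":0.0,"twist":0.0},{"dx":-0.71,"dy":1.89,"dz":0.0,"twist":0.0},{"dx":-0.71,"dy":1.89,"dz":0.0,"twist":0.0},{"dx":-0.71,"dy":1.89,"dz":-0.8,"twist":0.0},{"dx":-0.71,"dy":1.89,"dz":-1.5,"twist":0.0}]'

```text
t: 7.4
tool_pos: [0.406, 0.3487, 0.0176]
tool_rot: [2.12, 2.314, -0.003]
contact_force: [0.5, -0.4, -0.2]
opening: 0.0234
```

Call:
jog_arm --steps '[{"dx":0.0,"dy":0.0,"dz":0.0,"twist":0.0}]'

```text
t: 7.52
tool_pos: [0.4024, 0.3454, 0.0125]
tool_rot: [2.122, 2.315, -0.02]
contact_force: [0.3, 0.2, -0.1]
opening: 0.0233
```

Run:
```python
from h import *
d=grab("scene");o=ctrl.get_obs();print(o["tool_pos"],o["opening"],o["contact_force"])
u,v=map(int,proj(d,o["tool_pos"]));print(u,v);save(d,"pics/s8.png",(max(u-70,0),v-70,u+70,v+50),5)
```

```text
[0.40419234 0.34658012 0.01487688] 0.023358639056496145 [-0.30117419  0.06767822 -0.78693713]
507 294
```

View pics/s8.png

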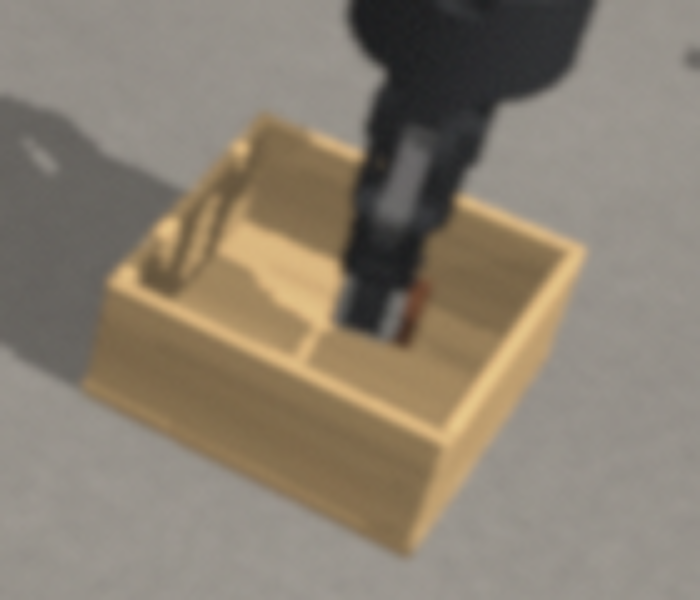

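The held block is well inside the bin. Lower 12 mm and release.

Call:
jog_arm --steps '[{"dx":0.0,"dy":0.0,"dz":-0.2,"twist":0.0},{"dx":0.0,"dy":0.0,"dz":-0.2,"twist":0.0},{"dx":0.0,"dy":0.0,"dz":-0.2,"twist":0.0}]'

```text
t: 7.95
tool_pos: [0.4049, 0.3469, 0.0039]
tool_rot: [2.122, 2.314, -0.01]
contact_force: [-0.3, 1.2, -0.2]
opening: 0.0234
```

Call:
jog_arm --steps '[{"dx":0.0,"dy":0.0,"dz":0.0,"twist":0.0},{"dx":0.0,"dy":0.0,"dz":0.0,"twist":0.0},{"dx":0.0,"dy":0.0,"dz":0.0,"twist":0.0},{"dx":0.0,"dy":0.0,"dz":0.8,"twist":0.0},{"dx":0.0,"dy":0.0,"dz":1.6,"twist":0.0}]' --gripper 90

```text
t: 8.57
tool_pos: [0.4043, 0.3465, 0.1003]
tool_rot: [2.122, 2.314, -0.013]
contact_force: [-0.2, -0.1, -0.2]
opening: 0.0548
```

Call:
jog_arm --steps '[{"dx":0.42,"dy":-0.83,"dz":0.1,"twist":0.2},{"dx":0.84,"dy":-1.66,"dz":0.1,"twist":0.4},{"dx":1.26,"dy":-2.5,"dz":0.1,"twist":0.7},{"dx":1.68,"dy":-3.33,"dz":0.1,"twist":0.7},{"dx":2.1,"dy":-4.15,"dz":0.0,"twist":0.7}]'

```text
t: 9.2
tool_pos: [0.5314, 0.0959, 0.101]
tool_rot: [1.975, 2.438, -0.011]
contact_force: [0.1, 0.1, -0.0]
opening: 0.0551
```

Run:
```python
from h import *
d=grab("scene");o=ctrl.get_obs();print(o["tool_pos"],o["tool_rot"])
save(d,"pics/s9.png",(440,230,570,340),5)
w=cloud(d);X,Y,Z=w[...,0],w[...,1],w[...,2]
m=(np.hypot(X-.555,Y-.051)<.03)&(abs(Z-.0455)<.003);print(m.sum(),w[m].mean(0))
```

```text
[0.53330829 0.09042219 0.10013455] [ 1.97861667  2.43094378 -0.0158228 ]
96 [0.55487076 0.05122051 0.04537225]
```

View pics/s9.png

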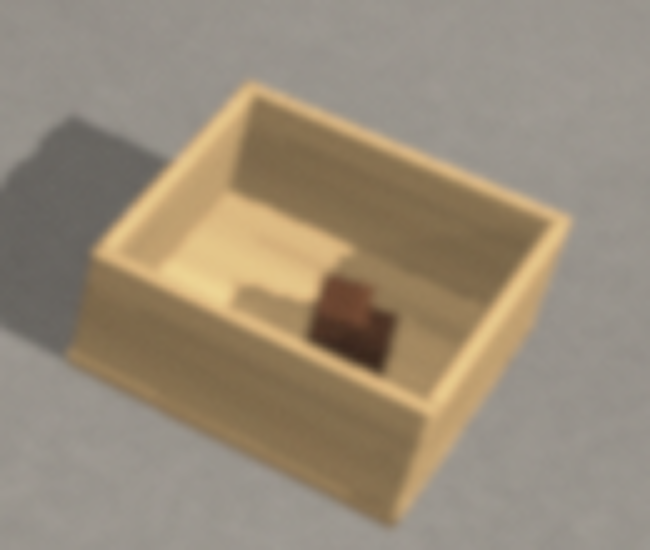

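The block stands in the bin (crop (355,320)). Next, over the slug and down.

Call:
jog_arm --steps '[{"dx":0.31,"dy":-0.67,"dz":0.0,"twist":0.0},{"dx":0.31,"dy":-0.67,"dz":0.0,"twist":0.0},{"dx":0.31,"dy":-0.67,"dz":-0.5,"twist":0.0},{"dx":0.31,"dy":-0.67,"dz":-0.8,"twist":0.0},{"dx":0.31,"dy":-0.67,"dz":-0.8,"twist":0.0}]'

```text
t: 9.88
tool_pos: [0.5498, 0.0511, 0.05]
tool_rot: [1.98, 2.435, -0.02]
contact_force: [0.7, -0.6, 0.4]
opening: 0.0554
```

Call:
jog_arm --steps '[{"dx":0.03,"dy":0.0,"dz":0.0,"twist":0.0},{"dx":0.03,"dy":0.0,"dz":-0.4,"twist":0.0},{"dx":0.03,"dy":0.0,"dz":-0.7,"twist":0.0},{"dx":0.03,"dy":0.0,"dz":-0.9,"twist":0.0},{"dx":0.03,"dy":0.0,"dz":-0.9,"twist":0.0}]'

```text
t: 10.5
tool_pos: [0.5508, 0.0511, -0.0051]
tool_rot: [1.981, 2.436, -0.022]
contact_force: [-0.4, -0.1, 0.0]
opening: 0.0553
```

```bash
python3 tip.py s10
```

```text
[ 0.5515  0.0511 -0.0042] 0.0553 [ 0.2 -0.8  0.3] 10.55
jaw deg 11.771659591895553
far zmin 0.0392 a [0.0394 0.0435] b [-0.0035  0.0074]
near zmin 0.0328 a [-0.0291 -0.025 ] b [-0.0043  0.0086]
```

View pics/s10.png

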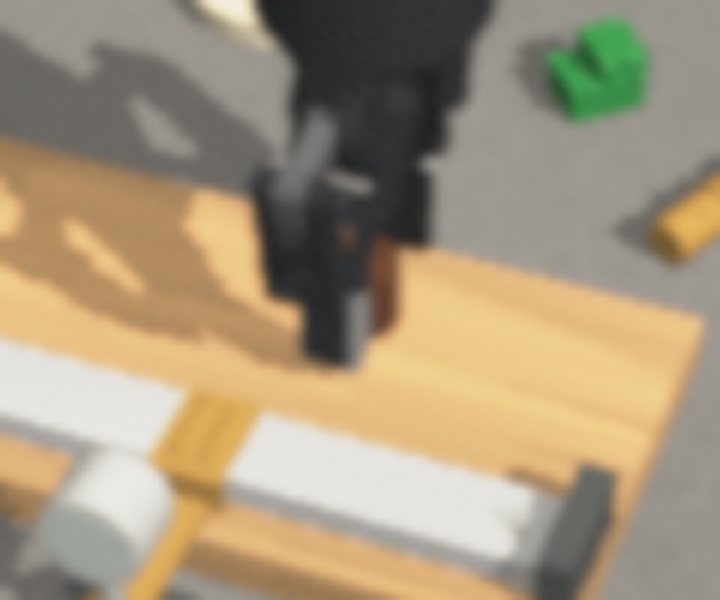

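The fingers straddle the slug. Close and lift.

Call:
jog_arm --steps '[{"dx":0.0,"dy":0.0,"dz":0.0,"twist":0.0},{"dx":0.0,"dy":0.0,"dz":0.0,"twist":0.0},{"dx":0.0,"dy":0.0,"dz":0.0,"twist":0.0},{"dx":0.0,"dy":0.0,"dz":0.0,"twist":0.0}]' --gripper 255 --newtons 30

```text
t: 11.05
tool_pos: [0.5524, 0.051, -0.0032]
tool_rot: [1.979, 2.434, -0.019]
contact_force: [-0.1, -0.3, 4.7]
opening: 0.0248
```

Call:
jog_arm --steps '[{"dx":0.0,"dy":0.0,"dz":0.5,"twist":0.0},{"dx":0.0,"dy":0.0,"dz":1.0,"twist":0.0},{"dx":0.0,"dy":0.0,"dz":1.7,"twist":0.0},{"dx":-0.25,"dy":0.45,"dz":1.9,"twist":0.0},{"dx":-0.5,"dy":0.9,"dz":1.9,"twist":0.0}]'

```text
t: 11.68
tool_pos: [0.523, 0.1055, 0.1123]
tool_rot: [1.979, 2.431, -0.016]
contact_force: [0.2, 0.0, -1.9]
opening: 0.0244
```

Call:
jog_arm --steps '[{"dx":-0.48,"dy":0.82,"dz":0.0,"twist":0.0},{"dx":-0.97,"dy":1.65,"dz":0.0,"twist":0.0},{"dx":-1.45,"dy":2.5,"dz":0.0,"twist":0.0},{"dx":-1.94,"dy":3.29,"dz":0.0,"twist":0.0},{"dx":-1.94,"dy":3.29,"dz":0.0,"twist":0.0}]'

```text
t: 12.3
tool_pos: [0.4043, 0.305, 0.1117]
tool_rot: [1.973, 2.438, -0.017]
contact_force: [0.2, -0.9, -1.1]
opening: 0.025
```

Run:
```python
from h import *
d=grab("scene");o=ctrl.get_obs();print(o["tool_pos"],o["opening"])
save(d,"pics/s11.png",(430,190,570,340),4)
```

```text
[0.40541147 0.30368029 0.11180311] 0.024637650555934365
```

View pics/s11.png

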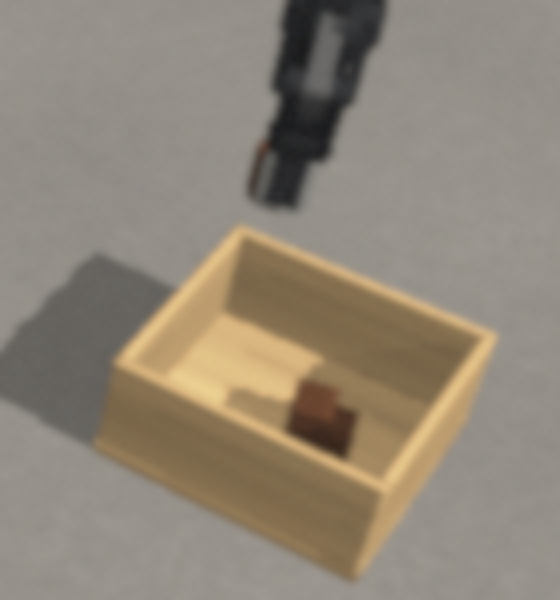

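Call:
jog_arm --steps '[{"dx":0.0,"dy":0.0,"dz":-0.6,"twist":0.0},{"dx":0.0,"dy":0.0,"dz":-1.2,"twist":0.0},{"dx":0.0,"dy":0.0,"dz":-1.73,"twist":0.0},{"dx":0.0,"dy":0.0,"dz":-1.73,"twist":0.0},{"dx":0.0,"dy":0.0,"dz":-1.73,"twist":0.0}]'

```text
t: 12.98
tool_pos: [0.4067, 0.3033, 0.0091]
tool_rot: [1.976, 2.433, -0.015]
contact_force: [0.0, -0.2, -1.1]
opening: 0.025
```

Call:
jog_arm --steps '[{"dx":0.0,"dy":0.0,"dz":0.0,"twist":0.0},{"dx":0.0,"dy":0.0,"dz":0.0,"twist":0.0},{"dx":0.0,"dy":0.0,"dz":0.0,"twist":0.0},{"dx":0.0,"dy":0.0,"dz":0.8,"twist":0.0},{"dx":0.0,"dy":0.0,"dz":1.9,"twist":0.0}]' --gripper 90

```text
t: 13.6
tool_pos: [0.4051, 0.3025, 0.119]
tool_rot: [1.977, 2.435, -0.022]
contact_force: [0.9, 0.5, -1.1]
opening: 0.0554
```

Call:
jog_arm --steps '[{"dx":0.0,"dy":0.0,"dz":0.6,"twist":0.0},{"dx":0.3,"dy":-0.8,"dz":0.9,"twist":0.0},{"dx":0.6,"dy":-1.6,"dz":0.9,"twist":0.0}]'

```text
t: 13.98
tool_pos: [0.4426, 0.2063, 0.176]
tool_rot: [1.972, 2.434, -0.015]
contact_force: [1.8, 0.1, -0.1]
opening: 0.0552
```

Run:
```python
from h import *
d=grab("scene");o=ctrl.get_obs();print(o["tool_pos"],o["tool_rot"],o["opening"],o["t"])
save(d,"pics/s12.png",(430,220,570,340),5)
```

```text
[0.44385656 0.20107741 0.17473629] [ 1.97693525  2.4269964  -0.02164728] 0.055122196855191936 14.025
```

View pics/s12.png

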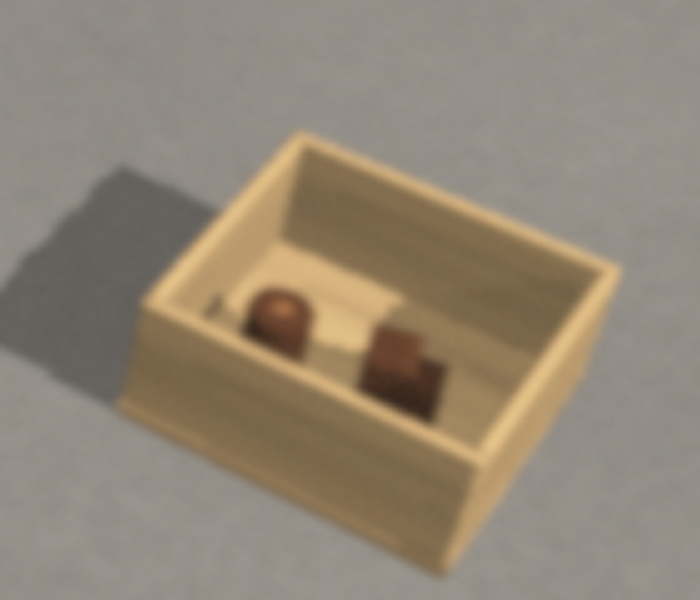

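Both offcuts are in the bin. Next, to the grip block.

Call:
jog_arm --steps '[{"dx":0.42,"dy":-0.9,"dz":0.0,"twist":0.0},{"dx":0.84,"dy":-1.8,"dz":0.0,"twist":0.0},{"dx":1.26,"dy":-2.7,"dz":0.0,"twist":0.0},{"dx":1.67,"dy":-3.6,"dz":0.0,"twist":0.0},{"dx":2.09,"dy":-4.5,"dz":0.0,"twist":0.0}]'

```text
t: 14.65
tool_pos: [0.5698, -0.0705, 0.1749]
tool_rot: [1.977, 2.427, -0.021]
contact_force: [0.2, 0.7, 0.5]
opening: 0.0554
```

Call:
jog_arm --steps '[{"dx":0.27,"dy":-0.57,"dz":0.0,"twist":0.05},{"dx":0.53,"dy":-1.14,"dz":0.0,"twist":0.05},{"dx":0.53,"dy":-1.14,"dz":-0.7,"twist":0.05},{"dx":0.53,"dy":-1.14,"dz":-1.4,"twist":0.05},{"dx":0.53,"dy":-1.14,"dz":-1.4,"twist":0.05}]'

```text
t: 15.28
tool_pos: [0.5983, -0.1376, 0.0862]
tool_rot: [1.972, 2.442, -0.026]
contact_force: [-1.0, -0.2, 0.1]
opening: 0.0552
```

```bash
python3 tip.py s13
```

```text
[ 0.6004 -0.1383  0.0894] 0.0554 [-0.1 -0.5  1. ] 15.325
jaw deg 12.170229444378089
far zmin 0.1298 a [0.0384 0.0429] b [-0.0018  0.0109]
near zmin 0.1242 a [-0.0298 -0.0248] b [-0.0049  0.0109]
```

View pics/s13.png

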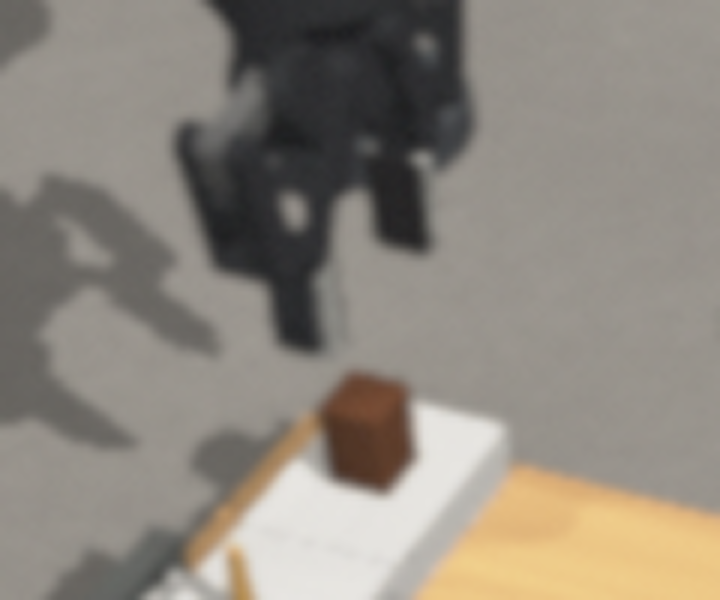

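Aligned. Down to TCP z of about 0.024, which puts the true tips at about 0.053, just above the stage top.

Call:
jog_arm --steps '[{"dx":0.02,"dy":0.0,"dz":-0.5,"twist":0.0},{"dx":0.02,"dy":0.0,"dz":-0.9,"twist":0.0},{"dx":0.02,"dy":0.0,"dz":-1.08,"twist":0.0},{"dx":0.02,"dy":0.0,"dz":-1.08,"twist":0.0},{"dx":0.02,"dy":0.0,"dz":-1.08,"twist":0.0}]'

```text
t: 15.95
tool_pos: [0.603, -0.1387, 0.0266]
tool_rot: [1.966, 2.436, -0.021]
contact_force: [-0.0, -0.0, 0.4]
opening: 0.0554
```

```bash
python3 tip.py s14
```

```text
[ 0.6029 -0.1387  0.0265] 0.0553 [ 0.4  1.3 -0.2] 16.0
jaw deg 12.17565246612487
far zmin 0.0707 a [0.0396 0.0439] b [-0.0021  0.009 ]
near zmin 0.0654 a [-0.0273 -0.0242] b [-0.0067  0.0096]
```

View pics/s14.png

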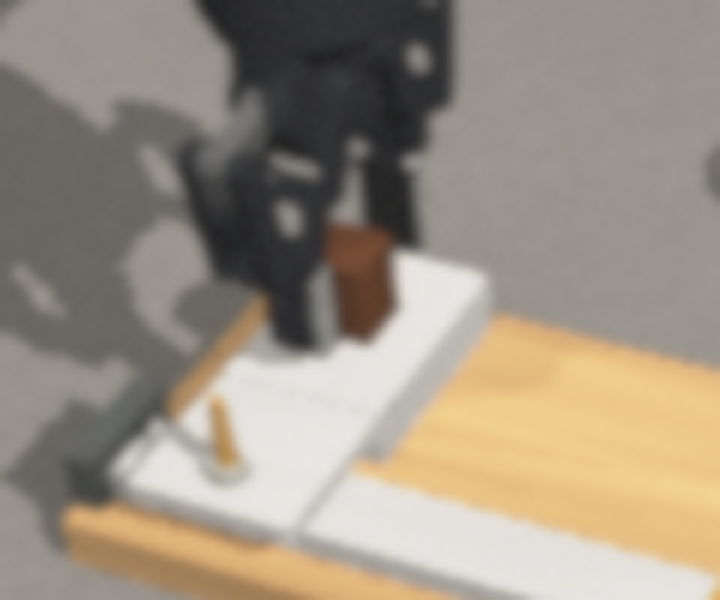

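Call:
jog_arm --steps '[{"dx":0.0,"dy":0.0,"dz":0.0,"twist":0.0},{"dx":0.0,"dy":0.0,"dz":0.0,"twist":0.0},{"dx":0.0,"dy":0.0,"dz":0.0,"twist":0.0},{"dx":0.0,"dy":0.0,"dz":0.0,"twist":0.0},{"dx":0.0,"dy":0.0,"dz":0.0,"twist":0.0}]' --gripper 255 --newtons 60

```text
t: 16.62
tool_pos: [0.6011, -0.1397, 0.0281]
tool_rot: [1.968, 2.439, -0.028]
contact_force: [-10.8, -1.0, 10.6]
opening: 0.0228
```

Run:
```python
from h import *
o=ctrl.get_obs();print(o)
```

```text
{'t': 16.625, 'q': array([-0.33900406,  0.19946745,  1.75912913, -0.02110232,  1.18160229,
       -0.54383847]), 'dq': array([ 0.00031578, -0.00135051,  0.00083901,  0.00079397,  0.00080919,
        0.00019693]), 'effort': array([  2.33741932, -36.56595826, -32.7383709 ,   1.19005546,
        -2.48662613,   0.0556446 ]), 'tool_pos': array([ 0.60112785, -0.13968025,  0.02807552]), 'tool_rot': array([ 1.96788984,  2.43857816, -0.02807088]), 'contact_force': array([-10.82621912,  -0.98220015,  10.56732307]), 'wrist_torque': array([-0.25508352,  1.65859817,  0.00903305]), 'opening': 0.022809431740033394}
```

Call:
jog_arm --steps '[{"dx":0.0,"dy":0.0,"dz":0.0,"twist":0.0},{"dx":-0.05,"dy":0.25,"dz":0.0,"twist":0.0},{"dx":-0.11,"dy":0.5,"dz":0.0,"twist":0.0}]'

```text
t: 17.0
tool_pos: [0.5943, -0.1088, 0.0281]
tool_rot: [1.968, 2.438, -0.028]
contact_force: [-0.5, -0.9, -0.4]
opening: 0.0229
```

Run:
```python
from h import *
o=ctrl.get_obs();print(o["tool_pos"],o["contact_force"],o["opening"],o["t"])
d=grab("scene");save(d,"pics/s15.png",(190,200,390,340),4)
```

```text
[ 0.59433044 -0.10884434  0.02812512] [-0.45800231 -0.92977498 -0.4380876 ] 0.022908307937578237 17.0
```

View pics/s15.png

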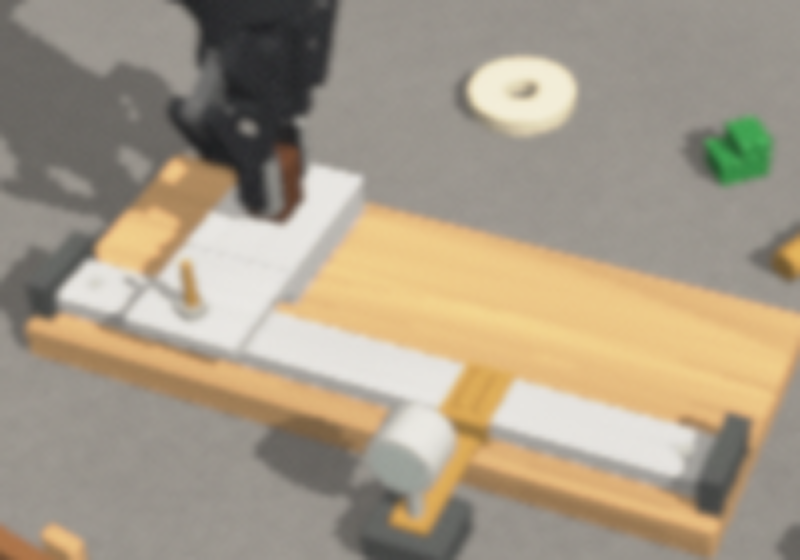

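The stage slides along at about 1 N. Another 110 mm.

Call:
jog_arm --steps '[{"dx":-0.08,"dy":0.36,"dz":0.0,"twist":0.0},{"dx":-0.16,"dy":0.72,"dz":0.0,"twist":0.0},{"dx":-0.23,"dy":1.08,"dz":0.0,"twist":0.0},{"dx":-0.31,"dy":1.43,"dz":0.0,"twist":0.0},{"dx":-0.39,"dy":1.79,"dz":0.0,"twist":0.0}]'

```text
t: 17.68
tool_pos: [0.5702, 0.0022, 0.0281]
tool_rot: [1.967, 2.441, -0.026]
contact_force: [0.8, -1.7, -1.8]
opening: 0.023
```

Call:
jog_arm --steps '[{"dx":0.0,"dy":0.0,"dz":0.0,"twist":0.0}]'

```text
t: 17.8
tool_pos: [0.5697, 0.0044, 0.0281]
tool_rot: [1.966, 2.443, -0.025]
contact_force: [-0.5, 0.0, -0.4]
opening: 0.0229
```

```bash
cat > st.py <<'E'
from h import *
import sys
d=grab("scene");o=ctrl.get_obs();print(o["tool_pos"].round(4),o["contact_force"].round(2),round(o["opening"],4),o["t"])
e=np.array([-np.sin(np.radians(12.2)),np.cos(np.radians(12.2))])
x=np.array([e[1],-e[0]])
print("travel mm",(o["tool_pos"][:2]-[.6011,-.1397])@e*1000, "lateral",(o["tool_pos"][:2]-[.6011,-.1397])@x*1000,"Fy",o["contact_force"][:2]@e)
# stage by bright white top z~.046, in slide coordinates from scene-view saddle (0.6388,.0470)
w=cloud(d);r=w[...,:2]-[.6388,.0470];v=r@e;u=r@x;Z=w[...,2]
f=d["frame"].astype(int)
m=(abs(Z-.046)<.003)&(u>-.10)&(u<.02)&(abs(v)<.2)&(f.min(-1)>130)
if m.sum(): 
    vv=v[m]
    for lo in np.arange(-.10,.02,.02):
        k=(u[m]>lo)&(u[m]<lo+.02)
        if k.sum()>20: print("u",round(lo,2),"stage v",np.percentile(vv[k],[2,98]).round(4),k.sum())
save(d,f"pics/{sys.argv[1]}.png",(230,210,380,340),5)
E
python3 st.py s16
```

```text
[0.5699 0.0037 0.0281] [-1.77  0.58  0.09] 0.0228 17.85
travel mm 146.73449278152293 lateral -0.22808297218030407 Fy 0.9383952006669335
u -0.1 stage v [-0.0544  0.0033] 80
u -0.08 stage v [-0.0556  0.0032] 130
u -0.06 stage v [-0.054   0.0023] 219
u -0.04 stage v [-0.0548  0.0032] 220
u -0.02 stage v [-0.0548  0.0026] 202
u 0.0 stage v [-0.0548  0.0026] 208
```

View pics/s16.png

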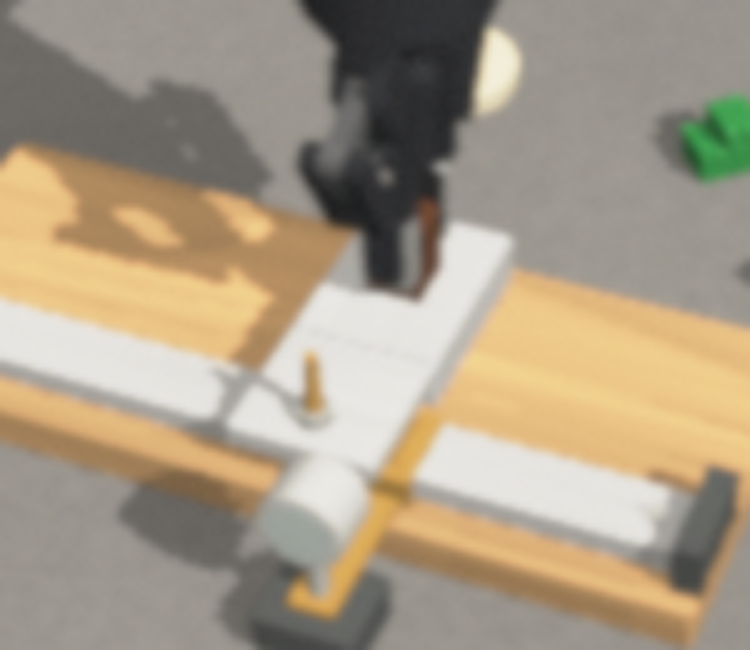

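The stage centre is about 26 mm short of the notch by view and by travel. 12 mm on, then small steps while watching force.

Call:
jog_arm --steps '[{"dx":-0.02,"dy":0.1,"dz":0.0,"twist":0.0},{"dx":-0.042,"dy":0.2,"dz":0.0,"twist":0.0},{"dx":-0.042,"dy":0.2,"dz":0.0,"twist":0.0},{"dx":-0.042,"dy":0.2,"dz":0.0,"twist":0.0}]'

```text
t: 18.35
tool_pos: [0.5673, 0.0157, 0.0281]
tool_rot: [1.967, 2.443, -0.026]
contact_force: [-2.2, -0.6, 1.6]
opening: 0.0233
```

```bash
python3 st.py s17
```

```text
[0.5673 0.0157 0.0281] [-2.44 -0.17  1.06] 0.0228 18.4
travel mm 158.99565486965056 lateral -0.2400533053835896 Fy 0.35227856215772757
u -0.1 stage v [-0.0423  0.0148] 84
u -0.08 stage v [-0.0437  0.0149] 136
u -0.06 stage v [-0.043   0.0141] 220
u -0.04 stage v [-0.0435  0.0146] 219
u -0.02 stage v [-0.0424  0.0145] 207
u 0.0 stage v [-0.043   0.0144] 216
```

Call:
jog_arm --steps '[{"dx":-0.007,"dy":0.033,"dz":0.0,"twist":0.0},{"dx":-0.014,"dy":0.065,"dz":0.0,"twist":0.0},{"dx":-0.014,"dy":0.065,"dz":0.0,"twist":0.0}]'

```text
t: 18.77
tool_pos: [0.5664, 0.0196, 0.0281]
tool_rot: [1.967, 2.443, -0.026]
contact_force: [-2.6, -1.3, 1.2]
opening: 0.0228
```

Call:
jog_arm --steps '[{"dx":-0.007,"dy":0.033,"dz":0.0,"twist":0.0},{"dx":-0.007,"dy":0.033,"dz":0.0,"twist":0.0}]'

```text
t: 19.02
tool_pos: [0.566, 0.0215, 0.0281]
tool_rot: [1.967, 2.443, -0.026]
contact_force: [-2.2, -2.3, -0.1]
opening: 0.0227
```

```bash
python3 st.py s18 | head -2
```

```text
[0.566  0.0215 0.0281] [-2.26 -0.74  0.57] 0.0227 19.075
travel mm 164.98641872118148 lateral -0.23103145749233406 Fy -0.24098508017722303
```

Call:
jog_arm --steps '[{"dx":-0.006,"dy":0.027,"dz":0.0,"twist":0.0},{"dx":-0.006,"dy":0.027,"dz":0.0,"twist":0.0}]'

```text
t: 19.32
tool_pos: [0.5659, 0.022, 0.0281]
tool_rot: [1.965, 2.441, -0.028]
contact_force: [-1.3, -5.8, -0.1]
opening: 0.0226
```

Call:
jog_arm --steps '[{"dx":-0.006,"dy":0.027,"dz":0.0,"twist":0.0},{"dx":-0.006,"dy":0.027,"dz":0.0,"twist":0.0}]'

```text
t: 19.58
tool_pos: [0.5659, 0.0221, 0.0281]
tool_rot: [1.964, 2.439, -0.031]
contact_force: [-0.4, -7.2, -2.3]
opening: 0.0226
```

```bash
python3 st.py s18 | head -2
```

```text
[0.5659 0.0221 0.0281] [-0.53 -7.49 -1.3 ] 0.023 19.625
travel mm 165.5520311003117 lateral -0.2340869061518643 Fy -7.207319085895017
```

The ball meets the first ridge at about 165 mm of travel (7 N), so the notch is near 174–175. Larger lead to climb the crest.

Call:
jog_arm --steps '[{"dx":-0.008,"dy":0.04,"dz":0.0,"twist":0.0},{"dx":-0.01,"dy":0.05,"dz":0.0,"twist":0.0},{"dx":-0.01,"dy":0.05,"dz":0.0,"twist":0.0}]'

```text
t: 20.0
tool_pos: [0.5659, 0.0221, 0.0281]
tool_rot: [1.961, 2.436, -0.036]
contact_force: [0.8, -12.5, -1.7]
opening: 0.0229
```

```bash
python3 st.py s18 | head -2
```

```text
[0.5659 0.0221 0.0281] [ -0.24 -12.55  -2.27] 0.0226 20.05
travel mm 165.61695072570112 lateral -0.22239097406939537 Fy -12.2129723674604
```

Call:
jog_arm --steps '[{"dx":-0.014,"dy":0.065,"dz":0.0,"twist":0.0},{"dx":-0.014,"dy":0.065,"dz":0.0,"twist":0.0},{"dx":-0.014,"dy":0.065,"dz":0.0,"twist":0.0}]'

```text
t: 20.42
tool_pos: [0.5659, 0.0221, 0.0282]
tool_rot: [1.957, 2.431, -0.043]
contact_force: [1.3, -16.6, -3.5]
opening: 0.0229
```

```bash
python3 st.py s19
```

```text
[0.5659 0.0221 0.0282] [  1.26 -15.31  -3.33] 0.0225 20.475
travel mm 165.5364431325862 lateral -0.18512068592085104 Fy -15.226573284098727
u -0.1 stage v [-0.0363  0.022 ] 76
u -0.08 stage v [-0.0366  0.022 ] 139
u -0.06 stage v [-0.0364  0.0215] 223
u -0.04 stage v [-0.0362  0.0212] 221
u -0.02 stage v [-0.0362  0.0218] 199
u 0.0 stage v [-0.036   0.0219] 221
```

View pics/s19.png

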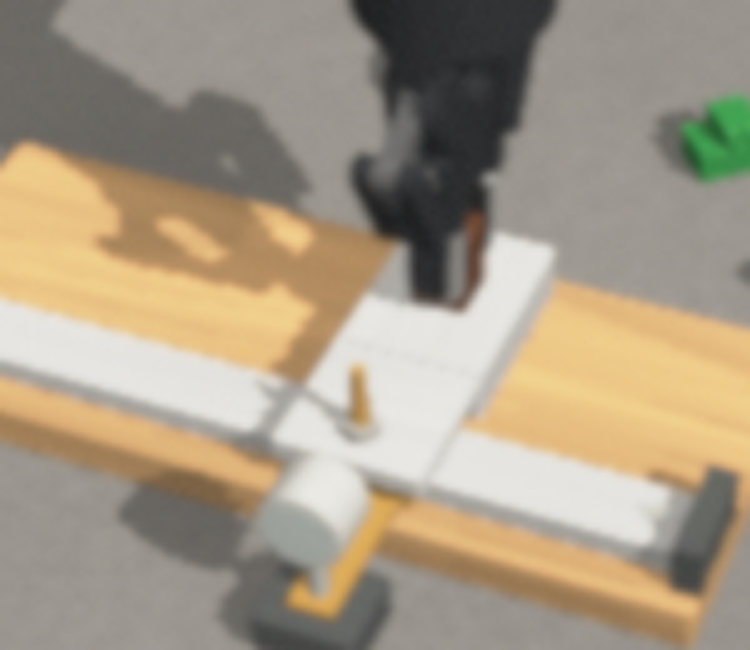

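The stage sits about 7–9 mm short, on the first ridge, with 15 N and no crossing yet. The target with a 6 mm lead would still be short of the notch, so raising the lead is safe against overrun.

Call:
jog_arm --steps '[{"dx":-0.016,"dy":0.08,"dz":0.0,"twist":0.0},{"dx":-0.02,"dy":0.1,"dz":0.0,"twist":0.0},{"dx":-0.02,"dy":0.1,"dz":0.0,"twist":0.0}]'

```text
t: 20.85
tool_pos: [0.5644, 0.0291, 0.0281]
tool_rot: [1.96, 2.433, -0.04]
contact_force: [-3.2, 3.3, 2.0]
opening: 0.0227
```

```bash
python3 st.py s20; python3 -c "
from h import *
print(ctrl.get_obs())"
```

```text
[0.5643 0.0294 0.0281] [-4.65  3.48  1.66] 0.023 20.9
travel mm 173.00261402114253 lateral -0.20371201846465992 Fy 4.378480639968271
u -0.1 stage v [-0.029   0.0295] 83
u -0.08 stage v [-0.0294  0.0291] 138
u -0.06 stage v [-0.0283  0.0284] 222
u -0.04 stage v [-0.029   0.0289] 220
u -0.02 stage v [-0.0288  0.0286] 211
u 0.0 stage v [-0.029   0.0282] 218
{'t': 20.9, 'q': array([-0.06266016,  0.0877256 ,  1.88389864, -0.03365277,  1.17075696,
       -0.26450468]), 'dq': array([ 0.00549941, -0.0016206 ,  0.00206323, -0.00289826,  0.00019918,
        0.00122667]), 'effort': array([-2.26356223e+00, -3.55895770e+01, -3.33271909e+01, -1.17581751e+00,
       -8.40476453e-01,  3.20056477e-02]), 'tool_pos': array([0.56434115, 0.02935246, 0.02812273]), 'tool_rot': array([ 1.95923607,  2.43316676, -0.04006587]), 'contact_force': array([-4.64663828,  3.47501076,  1.66385627]), 'wrist_torque': array([ 0.7972906 ,  0.47577055, -0.00655682]), 'opening': 0.02300183343103025}
```

It snapped over the crest: travel 173.0 mm, stage centre at 0 ± 1 mm of the saddle, force now pulling forward (toward the notch). I'll relax the arm to let the ball centre it.

Call:
jog_arm --steps '[{"dx":0.0,"dy":0.0,"dz":0.0,"twist":0.0},{"dx":0.0,"dy":0.0,"dz":0.0,"twist":0.0}]'

```text
t: 21.15
tool_pos: [0.5642, 0.0299, 0.0281]
tool_rot: [1.959, 2.434, -0.039]
contact_force: [-2.3, 1.2, 1.5]
opening: 0.0232
```

Call:
jog_arm --steps '[{"dx":0.0,"dy":0.0,"dz":0.0,"twist":0.0},{"dx":0.0,"dy":0.0,"dz":0.0,"twist":0.0}]'

```text
t: 21.4
tool_pos: [0.5642, 0.03, 0.0281]
tool_rot: [1.959, 2.434, -0.039]
contact_force: [-2.9, 0.5, 1.5]
opening: 0.0227
```

Call:
jog_arm --steps '[{"dx":0.0,"dy":0.0,"dz":0.0,"twist":0.0},{"dx":0.0,"dy":0.0,"dz":0.0,"twist":0.0}]'

```text
t: 21.65
tool_pos: [0.5642, 0.03, 0.0281]
tool_rot: [1.959, 2.434, -0.039]
contact_force: [-2.4, 1.3, 1.5]
opening: 0.0226
```

```bash
python3 st.py s21
```

```text
[0.5642 0.03   0.0281] [-1.75  1.36  1.57] 0.0229 21.7
travel mm 173.68638791589015 lateral -0.21748488406200017 Fy 1.6939854068806885
u -0.1 stage v [-0.0284  0.03  ] 85
u -0.08 stage v [-0.0283  0.0293] 136
u -0.06 stage v [-0.0282  0.0305] 223
u -0.04 stage v [-0.0279  0.0299] 224
u -0.02 stage v [-0.0283  0.0298] 204
u 0.0 stage v [-0.0283  0.0295] 226
```

Call:
jog_arm --steps '[{"dx":-0.002,"dy":0.01,"dz":0.0,"twist":0.0},{"dx":-0.002,"dy":0.01,"dz":0.0,"twist":0.0},{"dx":-0.002,"dy":0.01,"dz":0.0,"twist":0.0}]'

```text
t: 22.08
tool_pos: [0.5641, 0.0303, 0.0281]
tool_rot: [1.959, 2.434, -0.04]
contact_force: [-2.9, -1.5, 0.1]
opening: 0.0229
```

```bash
for i in 1 2 3; do python3 st.py s22|head -2; done
```

```text
[0.5641 0.0303 0.0281] [-2.33 -1.64  0.85] 0.0226 22.125
travel mm 173.9974185684925 lateral -0.228374925032281 Fy -1.1146201204962385
[0.5641 0.0303 0.0281] [-2.14 -1.17  1.01] 0.0227 22.175
travel mm 174.0268283798477 lateral -0.2287103161436419 Fy -0.6870420586887092
[0.5641 0.0304 0.0281] [-2.54 -1.56  1.53] 0.0226 22.225
travel mm 174.05457593900323 lateral -0.19943050217107683 Fy -0.9843519619387856
```

The force flips sign between 173.7 and 174.0 mm, so the notch centre is there. Both original view estimates (172.6 and 174.4) bracket it. Final look.

Call:
jog_arm --steps '[{"dx":0.0,"dy":0.0,"dz":0.0,"twist":0.0},{"dx":0.0,"dy":0.0,"dz":0.0,"twist":0.0},{"dx":0.0,"dy":0.0,"dz":0.0,"twist":0.0},{"dx":0.0,"dy":0.0,"dz":0.0,"twist":0.0}]'

```text
t: 22.72
tool_pos: [0.5641, 0.0304, 0.0281]
tool_rot: [1.959, 2.434, -0.04]
contact_force: [-2.5, -0.6, 0.9]
opening: 0.0225
```

```bash
python3 st.py s23; python3 -c "
from h import *
d=grab('scene');save(d,'pics/sF.png');d=grab('top');save(d,'pics/tF.png')"
```

```text
[0.5641 0.0304 0.0281] [-2.25 -1.53  0.89] 0.0226 22.775
travel mm 174.0627171801273 lateral -0.24413458282498798 Fy -1.0241201226706165
u -0.1 stage v [-0.0281  0.0304] 80
u -0.08 stage v [-0.0283  0.0306] 136
u -0.06 stage v [-0.028   0.0303] 212
u -0.04 stage v [-0.0278  0.0295] 227
u -0.02 stage v [-0.0279  0.0306] 215
u 0.0 stage v [-0.0279  0.0302] 220
```

View pics/sF.png

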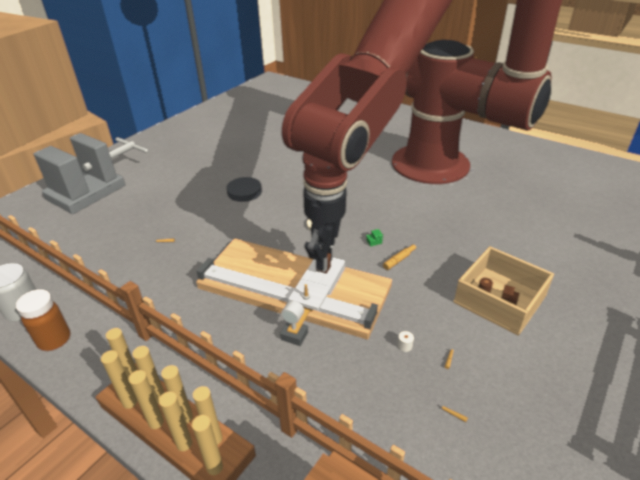

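View pics/tF.png

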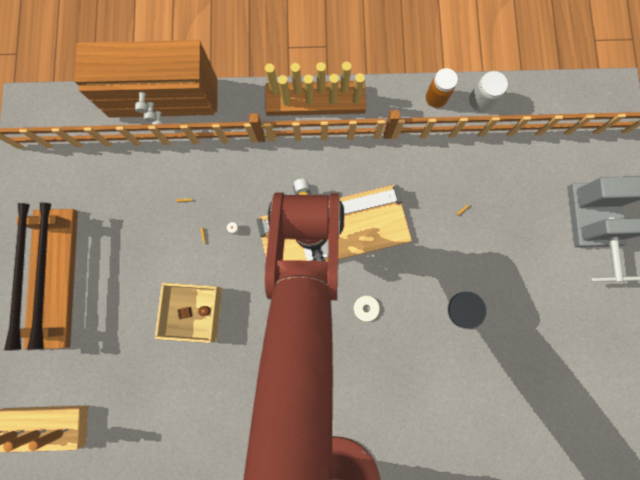

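View pics/s23.png

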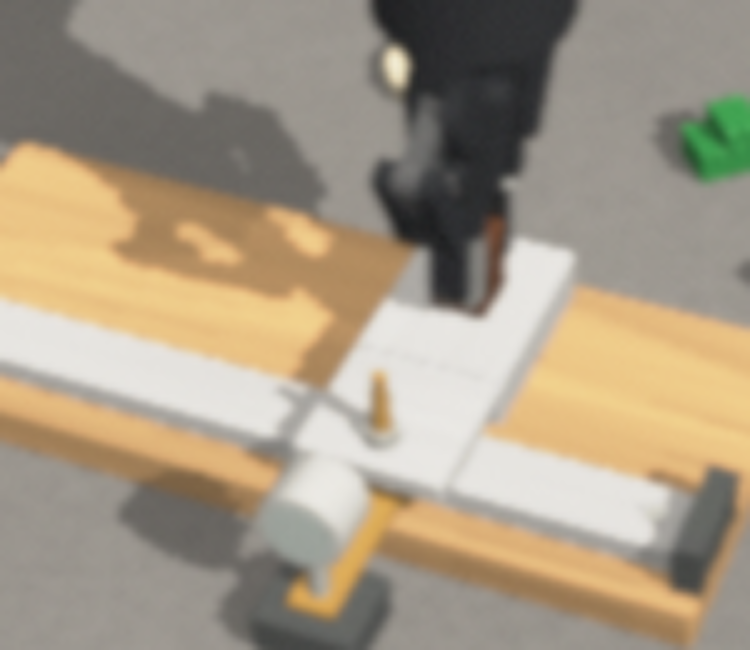

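The final pictures show the stage under the gripper, in line with the loupe (scene (320,285)). Both offcuts are in the bin (top (185,312) and (204,311)), and the loose things haven't moved. Handing in.

```bash
python3 -c "
from h import *
print(ctrl.finish_job());o=ctrl.get_obs();print(o['t'],o['tool_pos'],o['contact_force'],o['opening'])"
```

```text
the job is handed in; nothing more can be done
None
the job is handed in; nothing more can be done
```

Both dark offcuts are in the plywood bin, and the stage is at the notch with the gripper still holding its wooden block (23 mm opening, 60 N grip). I handed the job in at about 23 s of the 66 s allowed.

- **Notch:** The ball snapped over the first ridge and did not run past. At about 174.0 mm of travel the force along the rail was about -1 N, and it had changed sign between 173.7 and 174.0 mm. The scene view put the stage centre about 1 mm past the saddle's centre, within that camera's bias.
- **Loose things:** In the last pictures nothing on the bench had visibly moved. The arm hid the green look-alike and the pitch pipe in the top view, so for those I relied on the scene view.

Some checks disagreed with the text or with each other:
- **Reported tool position:** The real fingertips were about 27 mm above the reported TCP. I confirmed this with one test close above the block and corrected for it.
- **Cameras:** The two views differed by about 4–5 mm in x and 3 mm in y, so I used their mean.
- **First ridge:** It took more than 15 N to cross, against the stated "about 10 N".

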